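# Scoop variator rollers into a brushed-out wash pot and pump the rinse

### The job

Brush out the steel wash pot with the long brush, three full up-and-down strokes inside it, from its floor to well up the wall and back, and stand the brush back upright in its grey caddy. Then use the scoop, not your fingers, to take every roller weight out of the steel trough and tip them all into the pot (one that falls on the bench may be picked up by hand), and lay the scoop back flat on the black rubber mat. Last, give the rinse pump pedal two full presses, each right down to its stop for a moment and then let fully up; leave the pot standing and the other things on the bench where they are.

Things in the scene. Friction and masses are not known exactly. Their poses are not given: they have to be found in the camera images.
- trough: fixed open steel trough, long and narrow: outside 286 x 76 mm, 40 mm high, walls and floor 3 mm thick, inside 280 x 70 mm. The end nearer the robot slopes: a ramp at 60 degrees, foot at x = -103 mm, rising to 70 mm. Origin: centre of the underside; its x axis runs along its length, away from the robot, z up. The rollers start in its nearer half (negative x)
- roller1: steel roller weight with a brass core: a short barrel 18 mm across and 16 mm long, ends bevelled 4 mm, 20 g, origin at its centre, lying either way up in the trough; its own z axis is the barrel's axis. May be absent (4 to 6 rollers are there)
- roller2: steel roller weight with a brass core: a short barrel 18 mm across and 16 mm long, ends bevelled 4 mm, 20 g, origin at its centre, lying either way up in the trough; its own x axis is the barrel's axis. May be absent (4 to 6 rollers are there)
- roller3: steel roller weight with a brass core: a short barrel 18 mm across and 16 mm long, ends bevelled 4 mm, 20 g, origin at its centre, lying either way up in the trough; its own z axis is the barrel's axis. May be absent (4 to 6 rollers are there)
- roller4: steel roller weight with a brass core: a short barrel 18 mm across and 16 mm long, ends bevelled 4 mm, 20 g, origin at its centre, lying either way up in the trough; its own x axis is the barrel's axis. May be absent (4 to 6 rollers are there)
- roller5: steel roller weight with a brass core: a short barrel 18 mm across and 16 mm long, ends bevelled 4 mm, 20 g, origin at its centre, lying either way up in the trough; its own z axis is the barrel's axis. May be absent (4 to 6 rollers are there)
- roller6: steel roller weight with a brass core: a short barrel 18 mm across and 16 mm long, ends bevelled 4 mm, 20 g, origin at its centre, lying either way up in the trough; its own x axis is the barrel's axis. May be absent (4 to 6 rollers are there)
- scoop: aluminium scoop, open front, 160 g, flat on the mat. Origin: underside, mid-bowl; z up; nose (front edge) at x = -40 mm, pointing to -x. Floor 2 mm thick, x = -40 to +69, 60 mm wide; side walls 24 mm high, x = -40 to +37; back wall 30 mm high, x = 37 to 40. Behind it a square upright wooden post to grip, 26 x 26 mm, centred at x = +55, y = 0, top at 90 mm
- mat: fixed black rubber mat on the bench where the scoop belongs, 200 (x) x 150 (y) mm, 3 mm thick; origin: centre of the underside
- pot: loose round open steel pot, 100 mm across outside, 92 mm inside, 85 mm high, floor 6 mm thick, 0.7 kg; origin: centre of the underside, z up
- brush: long pot brush, 210 mm long, about 90 g, standing upright, head down, in the caddy. Origin: the centre of the lower end of the head, z along the brush towards the handle's end. Head 40 mm across (ribs 43) up to 75 mm, thin rod 10 mm across to 120 mm, wooden handle 22 mm across from 120 to 210 mm
- caddy: fixed grey plastic caddy for the brush: an upright cup 72 mm across outside, 60 mm inside, 85 mm high, inner floor 6 mm above the bench, on a 100 mm square foot 4 mm thick; origin: centre of the underside
- pedal_pad (a point): middle of the top of the pedal's ribbed rubber pad (62 x 50 mm), on a small pump pedal on the bench, about 59 mm above the bench at rest and about 36 mm when at its stop; the point moves with the pedal. The pedal's hinge is some 75 mm behind it, on the far side from the robot
- pedal (a joint): angle of the pump pedal: 0 up at rest, grows when pressed, stop at 0.30 rad. Spring: about 3 N on the pad to start, 9 to 10 N at the stop; springs back by itself
- spray_can: tall spray can, 64 mm across, 200 mm tall; origin: underside, does not belong to the job
- oil_filter: yellow drum-shaped oil filter, 68 mm across, 70 mm tall; origin: underside, does not belong to the job
- bearing_box: flat closed blue box, 70 x 90 x 30 mm; origin: underside, does not belong to the job
- screwdriver: screwdriver lying on the bench; origin: underside, does not belong to the job (origin within the tool)
- gear_blank: dark stepped gear blank, 64 mm across, 32 mm tall; origin: underside, does not belong to the job

How it is judged:
By the outcome, as a careful person would: the job done as asked, in the order asked, and still so for the second after the job is handed in, with the robot touching nothing.
Of roller1, roller2, roller3, roller4, roller5, roller6 only 4 to 6 are there at a start; the rules pass over those that are not, and their reading is None.
At some moment in a run one of scoop, pot may be knocked a few centimetres aside while the robot is not near it.
It also fails if it takes over 210 s, if anything falls off the work surface, if the arm or the gripper's body presses on something with over 40 N, if the wrist force passes 120 N, or if a joint passes its speed limit or range.

### The arm

A 6-joint arm with a two-finger parallel gripper is mounted at the origin on the work surface. World frame = base frame: x ahead of the robot, y to its left, z up, the work surface at z = 0. Lengths are in mm, angles in rad, forces in N, time in s.
With the tool pointing down it reaches from about 250 to 800 mm from the base axis. Payload 3.9 kg.
Tool frame: the origin (TCP) lies at the centre of the arm's flange, where the gripper is bolted on; the fingertips stand 173 mm ahead of it and the grasp point (between the pads) lies 155 mm ahead of it (robot.tcp_to_tips is the distance from the TCP to the fingertips, in mm); z points along the fingers, y is the direction in which the jaws open and shut (so a half turn about z gives the same grasp; the last joint's range is limited). The gripper opens to 85 mm and grips with 20 to 120 N. Pads are 22 mm wide; open, the fingers measure 114 mm over their backs; the gripper's body (76 mm by 85 mm) begins 54 mm behind the grasp point. The pads swing forward as they close: fully open they stand 13 mm farther back than shut.
Start: joints at [-1.236, 0.26, -0.138, 1.173, 0, 1.571], TCP at [172.5, -495.842, 404.704] pointing down, gripper open.
Joint ranges: [-2.78, 2.78], [-0.83, 1.72], [-1.28, 1.37], [-1.9, 2.12], [-1.57, 1.48], [-3.14, 3.14]. Speed limits (rad/s): [2.57, 2.57, 3.14, 3.14, 3.14, 3.14].

### API

Orientations are given as a rotation vector (axis times angle).
In Python, from plant import robot gives the robot as it stands. The module is installed in compiled form; this text tells all that it offers.
- The arm moves only by the shell command python3 -m creep 'ROWS' [FORCE]. ROWS is JSON, a list of rows, each a list of 7 numbers: the shift along the tool's x, y, z in mm, then the turn, a rotation vector about the tool's x, y, z in rad, then the opening, from 0 (shut) to 1 (fully open). A call has 1 to 10 rows; each row shifts and turns the commanded pose from where the row before left it, along the tool's axes as they then stand; what a row does not reach is not made up. A row lasts 1/8 s, in which the tool goes at most 62.5 mm and 10.7 degrees, less where a joint would pass 70% of its speed; a pose out of reach is approached as far as the arm can. A call with a gripper value outside its range is refused whole. The fingers move at their own pace and stop on an object; FORCE is the grip in N (left out, the last holds). Time passes only in rows, so rows that do not move let the fingers close. It gives the time, the measured TCP pose, the force and the opening at its end, in the units of the state.
- robot.get_state(): the state, without advancing time (a new reading comes with each control period).
- robot.camera(name): name is "scene" or "side" or "wrist"; returns (picture, depth): 480x640x3 uint8, blue, green, red; 480x640 float32, mm along the optical axis (not along the pixel's ray), 0 where there is no reading.
- robot.camera_model(name): a dict with "camera_matrix" (3x3 intrinsics, pixels), "position" and "rotation" of the camera in the world. Camera axes: x right, y down, z forward; pixel columns grow to the right and rows downward; lengths in mm; the calibration is good to about 2 mm. A picture is of the moment at which its call begins: read the wrist's pose just before it. camera_model takes no time and is no camera call; for the wrist camera it gives the pose at the moment of the call.
- robot.job_done(): hands the job in, once; it reports no verdict.
The state is a dict: "clock": time; "joint_positions": joint angles; "qvel": joint speeds; "joint_efforts": joint torques, N m; "ee_pos": TCP position; "eef_rot": TCP orientation; "ft_force": force on the tool from outside, world axes, zero at the start; "ft_torque": the same for the moment, N m; "opening": opening from 0.0 (shut) to 1.0 (fully open).
Only numpy, scipy, OpenCV 4.12 (cv2) and the standard library are available. Lean on these libraries where they do the work, as an engineer would, in place of code of your own. Each camera call takes 0.05 s, during which the arm holds its last target.

## Working session

There is one attempt and no reset: what is moved stays moved. The work goes in short steps, Python scripts to look and compute and a shell command to move; the robot and the scene stay as the last step left them, time stands still between calls to the robot, and variables do not carry over. Pictures are saved under pics/ and viewed, and the job is handed in when it is done.

```bash
mkdir -p pics; python3 - <<'E'
from plant import robot
import cv2
print(robot.get_state())
for n in("scene","side","wrist"):
    p,d=robot.camera(n); cv2.imwrite(f"pics/{n}0.png",p)
    m=robot.camera_model(n); print(n,m)
E
```

```text
{'clock': 0.0, 'joint_positions': array([-1.23605266e+00,  2.60661779e-01, -1.39413296e-01,  1.17267964e+00,
       -3.87488609e-06,  1.57075986e+00]), 'qvel': array([ 0.00098583, -0.00060247, -0.00038429,  0.00022753, -0.00019981,
        0.00011207]), 'joint_efforts': array([-1.71250631e-03, -4.05676103e+01,  2.53923136e+01,  1.84666493e-02,
       -8.91408172e-05,  9.15048197e-07]), 'ee_pos': array([ 172.35932101, -495.52386861,  403.85949008]), 'eef_rot': array([-3.09577906e+00, -5.23097461e-01,  5.18101164e-04]), 'ft_force': array([ 0.88334446, -0.0554438 ,  0.00773381]), 'ft_torque': array([-0.02840945, -0.05324716,  0.00683521]), 'opening': 0.9997985833444256}
scene {'camera_matrix': array([[546.70498821,   0.        , 319.44375994],
       [  0.        , 546.70498821, 240.58588475],
       [  0.        ,   0.        ,   1.        ]]), 'position': array([1131.92201434,  151.23880571,  981.96006373]), 'rotation': array([-1.61960975, -2.20491763,  0.62002168])}
side {'camera_matrix': array([[502.69285248,   0.        , 324.3387742 ],
       [  0.        , 502.69285248, 243.57163878],
       [  0.        ,   0.        ,   1.        ]]), 'position': array([-57.04579448, 892.93091631, 697.38256682]), 'rotation': array([-0.7261875 ,  2.37012183, -1.36121608])}
wrist {'camera_matrix': array([[417.61578255,   0.        , 323.90759888],
       [  0.        , 417.61578255, 240.66978961],
       [  0.        ,   0.        ,   1.        ]]), 'position': array([ 247.23683463, -469.21124304,  373.33866954]), 'rotation': array([ 2.3412938 , -1.66674825, -0.26771871])}
```

View pics/scene0.png

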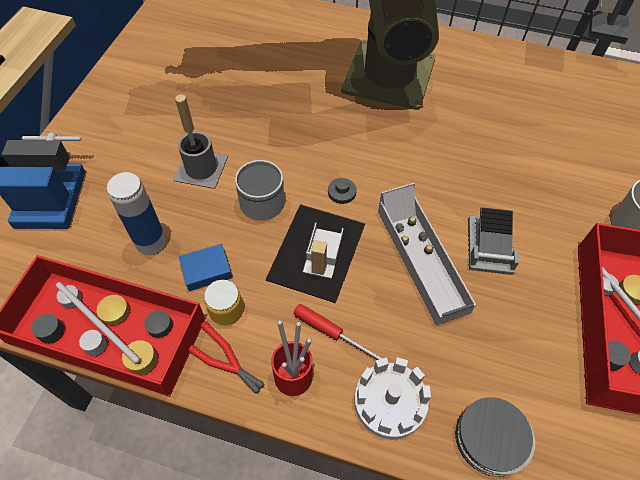

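View pics/side0.png

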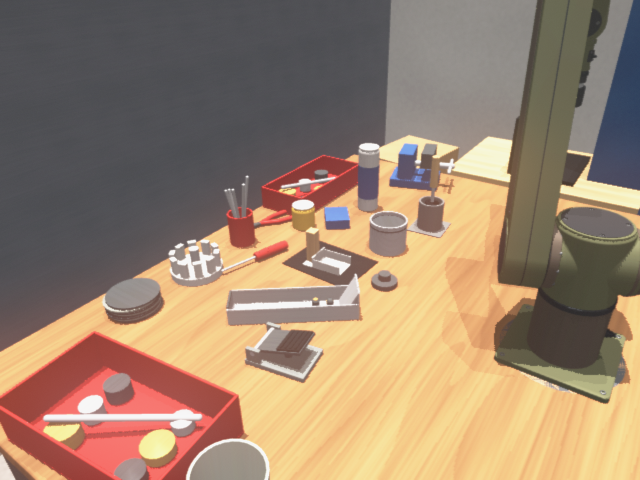

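View pics/wrist0.png

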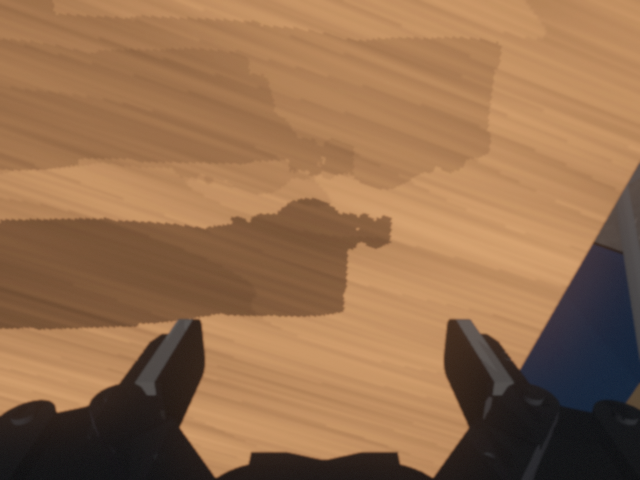

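The scene camera shows everything: brush in caddy (190,140), pot (260,188), mat and scoop (318,250), trough (425,250) with about 5 rollers (410,235), and pedal (494,240). I'll zoom in and localise them.

```bash
cat > h.py <<'E'
from plant import robot
import cv2, numpy as np
from scipy.spatial.transform import Rotation as R
def ray(m,u,v):
    K=m["camera_matrix"]; d=np.array([(u-K[0,2])/K[0,0],(v-K[1,2])/K[1,1],1.])
    return m["position"],R.from_rotvec(m["rotation"]).as_matrix()@d
def onz(m,u,v,z):
    p,d=ray(m,u,v); return p+d*(z-p[2])/d[2]
def cloud(m,dep):
    K=m["camera_matrix"]; v,u=np.mgrid[0:480,0:640]
    c=np.stack([(u-K[0,2])/K[0,0]*dep,(v-K[1,2])/K[1,1]*dep,dep],-1)
    w=c@R.from_rotvec(m["rotation"]).as_matrix().T+m["position"]; w[dep<=0]=np.nan; return w
def proj(m,P):
    c=R.from_rotvec(m["rotation"]).as_matrix().T@(np.asarray(P,float)-m["position"]); q=m["camera_matrix"]@c; return q[:2]/q[2]
def tri(m1,a,m2,b):
    p,d=ray(m1,*a); q,e=ray(m2,*b); s=np.linalg.lstsq(np.stack([d,-e],1),q-p,rcond=None)[0]
    return (p+d*s[0]+q+e*s[1])/2, np.linalg.norm(p+d*s[0]-q-e*s[1])
def st():
    s=robot.get_state(); r=R.from_rotvec(s["eef_rot"]).as_matrix()
    print("t%.2f"%s["clock"],"pos",s["ee_pos"].round(1),"tips",(s["ee_pos"]+173*r[:,2]).round(1),"z",r[:,2].round(3),"y",r[:,1].round(3),"f",s["ft_force"].round(1),"op %.3f"%s["opening"]); return s
def delta(target,yvec=None,zvec=(0,0,-1)):
    "shift in tool axes (from present) to TCP target, and turn"
    s=st(); r=R.from_rotvec(s["eef_rot"]).as_matrix()
    print("shift tool",(r.T@(np.array(target)-s["ee_pos"])).round(1))
    if yvec is not None:
        z=np.array(zvec,float);z/=np.linalg.norm(z); y=np.array(yvec,float); y-=z*(y@z); y/=np.linalg.norm(y)
        if y@r[:,1]<0:y=-y
        g=np.stack([np.cross(y,z),y,z],1); print("turn tool",R.from_matrix(r.T@g).as_rotvec().round(4))
E
python3 - <<'E'
from h import *
p,d=robot.camera("scene"); m=robot.camera_model("scene")
np.savez("s0.npz",p=p,d=d)
cv2.imwrite("pics/sA.png",cv2.resize(p[80:280,160:360],(800,800*200//200))[:600] if 0 else cv2.resize(p[85:235,165:365],(800,600),interpolation=cv2.INTER_CUBIC))
cv2.imwrite("pics/sB.png",cv2.resize(p[175:325,340:540],(800,600),interpolation=cv2.INTER_CUBIC))
cv2.imwrite("pics/sC.png",cv2.resize(p[190:310,250:410],(800,600),interpolation=cv2.INTER_CUBIC))
E
```

```text
(no output)
```

View pics/sA.png

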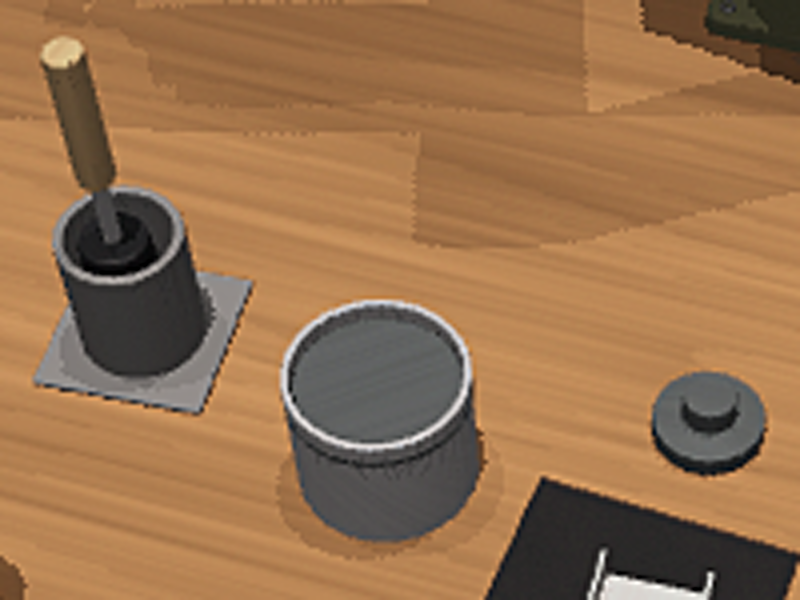

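View pics/sB.png

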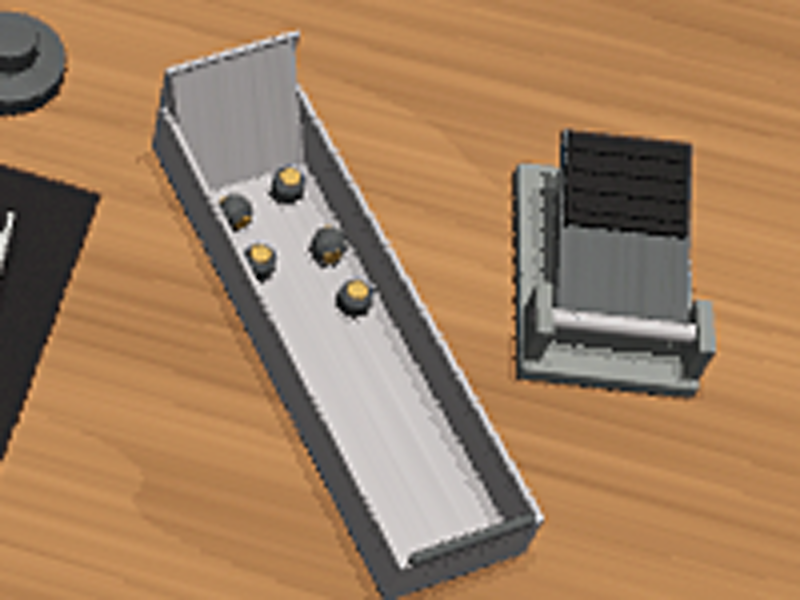

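View pics/sC.png

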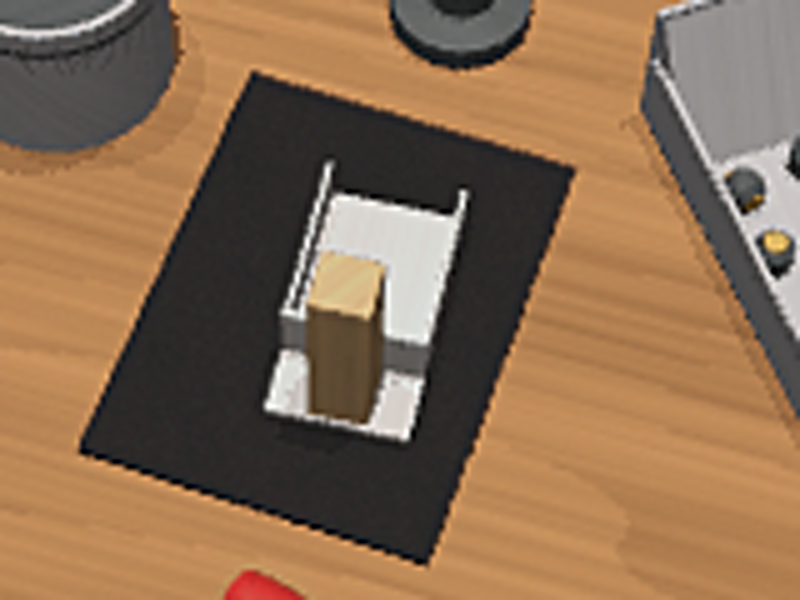

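Five rollers are visible: crop B (288,183), (236,211), (261,258), (329,245), (355,297). Now positions.

```bash
python3 - <<'E'
from h import *
m=robot.camera_model("scene"); z=np.load("s0.npz"); w=cloud(m,z["d"])
def A(u,v):return 165+u/4,85+v/4
def B(u,v):return 340+u/4,175+v/4
def C(u,v):return 250+u/5,190+v/5
def pr(n,uv,h): print(n,onz(m,*uv,h).round(1))
def fit(n,box,zr):
    u0,v0,u1,v1=box; q=w[v0:v1,u0:u1].reshape(-1,3); q=q[(q[:,2]>zr[0])&(q[:,2]<zr[1])]
    c=cv2.minEnclosingCircle(q[:,:2].astype(np.float32)); print(n,len(q),q.mean(0).round(1),c)
fit("pot rim",(230,155,290,225),(81,90)); fit("pot rim top",(230,155,290,225),(50,100))
fit("caddy rim",(175,130,215,175),(80,92)); fit("handle top",(172,90,195,105),(205,225)); fit("handle",(172,90,198,135),(130,200))
pr("handle top c",A(64,53),216);pr("handle base",A(98,185),126+0)
pr("head top",A(110,240),81)
for a in [(120,188),(120,282),(53,235),(188,235)]: pr("caddyrim",A(*a),85)
for a in [(378,300),(378,450),(282,375),(472,375)]: pr("potrim",A(*a),85)
for a in [(252,72),(575,170),(80,450),(430,565)]: pr("mat",C(*a),3)
for a in [(329,165),(463,192)]: pr("scoop wall fronts",C(*a),27)
for a in [(338,192),(456,212),(266,410),(408,440)]: pr("scoop floor",C(*a),5)
for a in [(318,255),(385,262),(307,305),(375,318)]: pr("post",C(*a),93)
for a in [(288,176),(258,255),(357,289)]: pr("roller standing",B(*a),19)
for a in [(236,211),(329,246)]: pr("roller lying",B(*a),12)
for a in [(166,72),(298,36)]: pr("ramp top",B(*a),70)
for a in [(542,518),(390,597-20)]: pr("far end",B(*a),40)
for a in [(562,130),(692,145),(560,225),(686,237)]: pr("pad",B(*a),59)
E
```

```text
pot rim 242 [ 487.9 -170.    83.3] ((486.757568359375, -171.0625), 50.9970817565918)
pot rim top 1840 [ 490.3 -169.    72.6] ((486.9183654785156, -170.19056701660156), 51.740936279296875)
caddy rim 269 [ 441.  -336.8   82.7] ((440.6634216308594, -336.87054443359375), 38.60022735595703)
handle top 99 [ 441.2 -339.8  212.3] ((440.10748291015625, -342.75225830078125), 13.433741569519043)
handle 273 [ 444.9 -337.4  166. ] ((441.3918151855469, -340.60040283203125), 11.946595191955566)
handle top c [ 442.2 -337.7  216. ]
handle base [ 444.7 -337.   126. ]
head top [ 443.4 -339.9   81. ]
caddyrim [ 410.1 -348.    85. ]
caddyrim [ 472.  -320.4   85. ]
caddyrim [ 452.5 -368.4   85. ]
caddyrim [ 430.3 -299.1   85. ]
potrim [ 441.7 -185.3   85. ]
potrim [ 534.2 -150.6   85. ]
potrim [ 504.2 -214.9   85. ]
potrim [ 474.2 -121.1   85. ]
mat [469.9 -86.1   3. ]
mat [476.9  62.6   3. ]
mat [668.7 -93.4   3. ]
mat [675.2  55.5   3. ]
scoop wall fronts [521.9 -34.4  27. ]
scoop wall fronts [517.8  22.9  27. ]
scoop floor [519.8 -30.9   5. ]
scoop floor [514.3  19.9   5. ]
scoop floor [629.7 -27.3   5. ]
scoop floor [625.5  31.6   5. ]
post [604.8 -13.2  93. ]
post [600.1  12.1  93. ]
post [627.3 -10.5  93. ]
post [625.   15.7  93. ]
roller standing [444.8 156.4  19. ]
roller standing [498.3 151.9  19. ]
roller standing [503.1 205.2  19. ]
roller lying [470.2 134.8  12. ]
roller lying [476.9 186.4  12. ]
ramp top [436.3  81.7  70. ]
ramp top [392.2 142.4  70. ]
far end [615.7 312.7  40. ]
far end [667.4 249.3  40. ]
pad [401.8 285.9  59. ]
pad [390.8 351.5  59. ]
pad [460.9 293.5  59. ]
pad [448.8 355.2  59. ]
```

```bash
python3 - <<'E'
from h import *
m=robot.camera_model("scene")
for n,u,v,h in [("can",127,182,200),("gear",342,185,32),("filter",222,292,70),("box",207,262,30)]: print(n,onz(m,u,v,h).round(0))
delta((442,-338,440))
E
```

```text
can [ 651. -350.  200.]
gear [412.  -9.  32.]
filter [ 749. -146.   70.]
box [ 679. -213.   30.]
t0.20 pos [ 172.4 -495.6  404.2] tips [ 172.4 -495.4  231.2] z [-0.     0.001 -1.   ] y [ 0.329 -0.944 -0.001] f [-0.   0.4  0.3] op 0.999
shift tool [306.4 -60.4 -35.8]
```

```bash
python3 -m creep '[[43,-8.5,-5,0,0,0,1],[44,-8.6,-5,0,0,0,1],[44,-8.6,-5,0,0,0,1],[44,-8.6,-5,0,0,0,1],[44,-8.6,-5,0,0,0,1],[44,-8.6,-5,0,0,0,1],[43,-8.6,-6,0,0,0,1],[0,0,0,0,0,0,1]]'; python3 - <<'E'
from h import *
delta((442,-338,440))
p,d=robot.camera("wrist"); cv2.imwrite("pics/w1.png",p)
m=robot.camera_model("wrist")
print(proj(m,(442,-338,216)),proj(m,(487,-169,85)),proj(m,(442,-338,126)))
E
```

```text
clock: 1.2
ee_pos: [444.0, -337.2, 440.6]
eef_rot: [3.096, 0.53, 0.001]
ft_force: [-0.4, -0.7, -0.6]
opening: 1.0
t1.20 pos [ 444.  -337.2  440.6] tips [ 444.2 -337.2  267.6] z [ 0.001 -0.    -1.   ] y [ 0.333 -0.943  0.   ] f [-0.4 -0.7 -0.6] op 1.000
shift tool [-2.2  0.1  0.6]
[325.00135691 272.48538062] [125.38610255  77.91596241] [324.79829224 223.59512367]
```

View pics/w1.png

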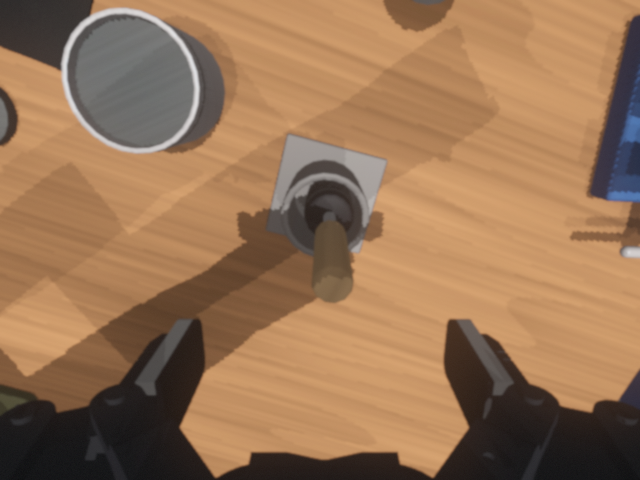

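```bash
python3 - <<'E'
from h import *
m=robot.camera_model("wrist")
print(onz(m,333,285,216),onz(m,331,222,126),onz(m,325,212,85),onz(m,132,79,85))
E
```

```text
[ 436.89197717 -344.06930366  216.        ] [ 444.54079794 -341.73867839  126.        ] [ 440.23788296 -338.83604552   85.        ] [ 487.85331625 -173.67697273   85.        ]
```

```bash
python3 -m creep '[[-4.1,2.6,5,0,0,0,1],[0,0,30,0,0,0,1],[0,0,35,0,0,0,1],[0,0,34,0,0,0,1],[0,0,0,0,0,0,1],[0,0,0,0,0,0,0.2],[0,0,0,0,0,0,0.1],[0,0,0,0,0,0,0.1],[0,0,0,0,0,0,0.1]]' 60; python3 - <<'E'
from h import *
st()
E
```

```text
clock: 2.38
ee_pos: [439.2, -342.6, 337.8]
eef_rot: [3.096, 0.523, 0.002]
ft_force: [-0.0, -0.2, 3.4]
opening: 0.242
t2.38 pos [ 439.2 -342.6  337.8] tips [ 439.5 -342.9  164.8] z [ 0.002 -0.002 -1.   ] y [ 0.329 -0.944  0.002] f [-0.  -0.2  3.4] op 0.242
```

```bash
python3 -m creep '[[0,0,0,0,0,0,0.1],[0,0,-15,0,0,0,0.1],[0,0,-30,0,0,0,0.1],[0,0,-35,0,0,0,0.1],[0,0,-40,0,0,0,0.1],[0,0,0,0,0,0,0.1],[0,0,0,0,0,0,0.1]]' 60; python3 - <<'E'
from h import *
st()
for n in("scene","side"):
    p,d=robot.camera(n); cv2.imwrite(f"pics/{n}2.png",p)
    np.savez(f"{n}2.npz",p=p,d=d)
    m=robot.camera_model(n); 
    if n=="scene": cv2.imwrite("pics/s2c.png",cv2.resize(p[0:225,100:400],(800,600)))
    else: cv2.imwrite("pics/d2c.png",cv2.resize(p[50:275,320:620],(800,600)))
E
```

```text
clock: 3.25
ee_pos: [438.6, -342.2, 456.4]
eef_rot: [-3.097, -0.523, 0.001]
ft_force: [0.4, -0.1, -1.4]
opening: 0.236
t3.25 pos [ 438.6 -342.2  456.4] tips [ 438.5 -342.1  283.4] z [-0.001  0.001 -1.   ] y [ 0.329 -0.944 -0.001] f [ 0.4 -0.1 -1.4] op 0.236
```

View pics/s2c.png

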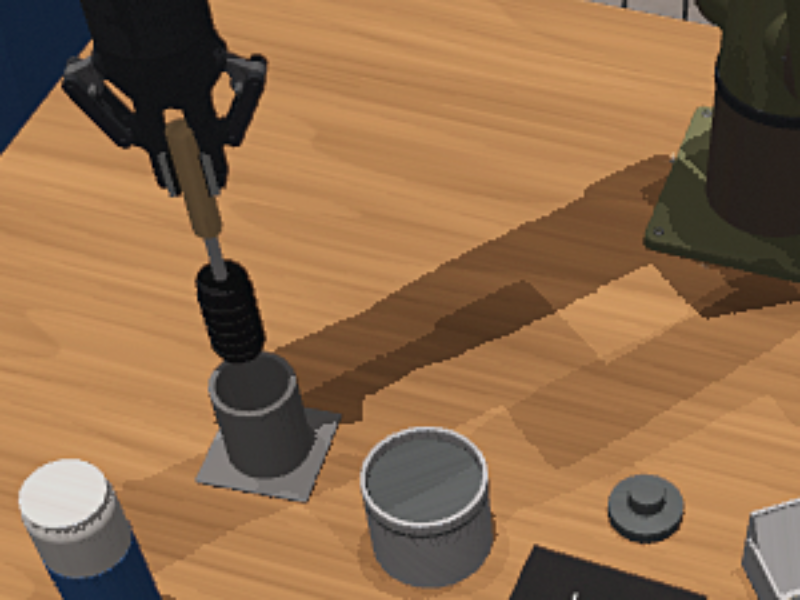

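View pics/d2c.png

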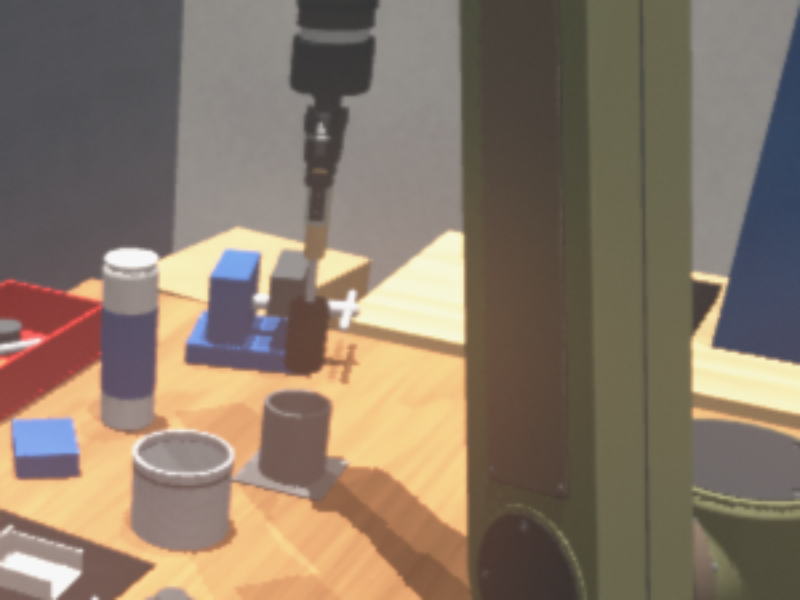

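```bash
python3 - <<'E'
from h import *
a=robot.camera_model("scene");b=robot.camera_model("side")
S=lambda u,v:(100+u*.375,v*.375); D=lambda u,v:(320+u*.375,50+v*.375)
print(tri(a,S(237,346),b,D(305,360)))
print("headtop",tri(a,S(220,272),b,D(309,300)))
print("handle bottom",tri(a,S(208,233),b,D(314,256)))
E
```

```text
(array([ 438.76822457, -342.53543128,  129.26825761]), np.float64(9.523166043091319))
headtop (array([ 436.72117372, -340.42021488,  200.36427498]), np.float64(0.11247241007922258))
handle bottom (array([ 438.37220778, -340.88206363,  243.92260088]), np.float64(6.673880470422742))
```

```bash
python3 -m creep '[[18,-23,0,0,0,0,0.1],[28,-36,0,0,0,0,0.1],[28,-36,0,0,0,0,0.1],[22,-28,0,0,0,0,0.1],[11,-14,0,0,0,0,0.1],[4.8,-6.4,0,0,0,0,0.1],[0,0,0,0,0,0,0.1],[0,0,0,0,0,0,0.1]]' 60; python3 - <<'E'
from h import *
st()
for n in("scene","side"):
    p,d=robot.camera(n)
    if n=="scene": cv2.imwrite("pics/s3c.png",cv2.resize(p[0:225,130:430],(800,600)))
    else: cv2.imwrite("pics/d3c.png",cv2.resize(p[80:305,280:580],(800,600)))
E
```

```text
clock: 4.35
ee_pos: [497.0, -171.0, 456.6]
eef_rot: [3.098, 0.521, -0.001]
ft_force: [-0.3, 0.6, -0.5]
opening: 0.241
t4.35 pos [ 497.  -171.   456.6] tips [ 497.  -171.1  283.6] z [-0. -0. -1.] y [ 0.327 -0.945  0.   ] f [-0.3  0.6 -0.5] op 0.241
```

View pics/s3c.png

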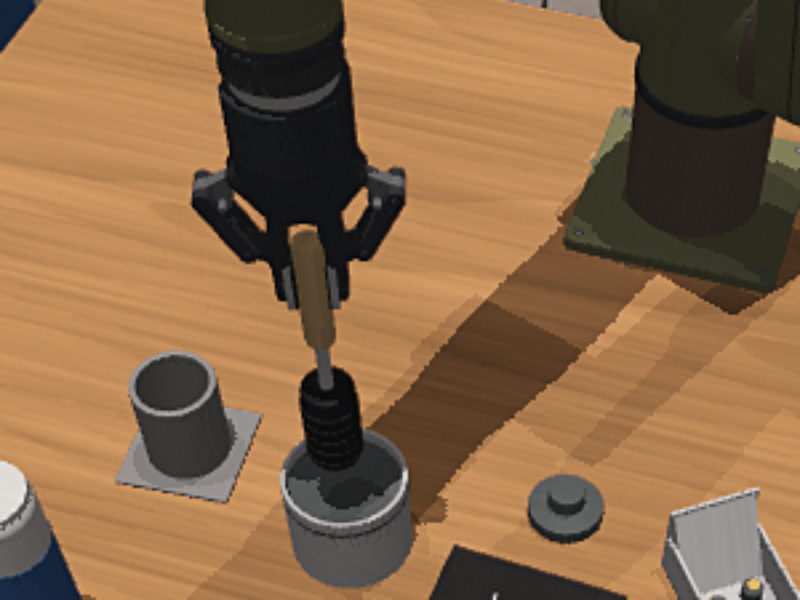

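View pics/d3c.png

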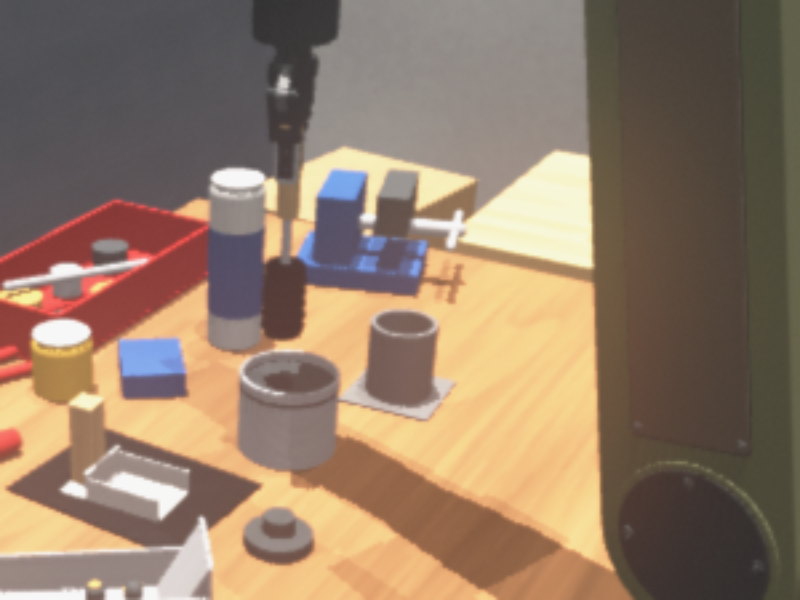

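```bash
python3 -m creep '[[0,0,25,0,0,0,0.1],[0,0,35,0,0,0,0.1],[0,0,30,0,0,0,0.1],[0,0,18,0,0,0,0.1],[0,0,6,0,0,0,0.1],[0,0,1,0,0,0,0.1],[0,0,0,0,0,0,0.1],[0,0,0,0,0,0,0.1]]' 60
```

```text
clock: 5.45
ee_pos: [497.6, -170.3, 342.6]
eef_rot: [3.097, 0.523, 0.002]
ft_force: [-0.1, -0.0, -0.6]
opening: 0.242
```

```bash
python3 -m creep '[[0,0,2,0,0,0,0.1],[0,0,2,0,0,0,0.1],[0,0,1,0,0,0,0.1],[0,0,0,0,0,0,0.1]]' 60
```

```text
clock: 5.95
ee_pos: [497.4, -170.2, 337.8]
eef_rot: [3.097, 0.523, 0.002]
ft_force: [-1.6, -0.5, 6.2]
opening: 0.246
```

```bash
for i in 1 ; do python3 -m creep '[[0,0,-20,0,0,0,0.1],[0,0,-30,0,0,0,0.1],[0,0,-12,0,0,0,0.1],[0,0,0,0,0,0,0.1],[0,0,0,0,0,0,0.1],[0,0,20,0,0,0,0.1],[0,0,30,0,0,0,0.1],[0,0,12,0,0,0,0.1],[0,0,0,0,0,0,0.1],[0,0,0,0,0,0,0.1]]' 60; done; python3 -m creep '[[0,0,-20,0,0,0,0.1],[0,0,-30,0,0,0,0.1],[0,0,-12,0,0,0,0.1],[0,0,0,0,0,0,0.1],[0,0,0,0,0,0,0.1],[0,0,20,0,0,0,0.1],[0,0,30,0,0,0,0.1],[0,0,12,0,0,0,0.1],[0,0,0,0,0,0,0.1],[0,0,0,0,0,0,0.1]]' 60;python3 -m creep '[[0,0,-20,0,0,0,0.1],[0,0,-30,0,0,0,0.1],[0,0,-12,0,0,0,0.1],[0,0,0,0,0,0,0.1],[0,0,0,0,0,0,0.1]]' 60;python3 -m creep '[[0,0,20,0,0,0,0.1],[0,0,30,0,0,0,0.1],[0,0,12,0,0,0,0.1],[0,0,0,0,0,0,0.1],[0,0,0,0,0,0,0.1]]' 60; python3 - <<'E'
from h import *
st()
p,d=robot.camera("scene")
cv2.imwrite("pics/s4c.png",cv2.resize(p[60:285,130:430],(800,600)))
E
```

```text
clock: 7.2
ee_pos: [497.4, -169.8, 337.5]
eef_rot: [-3.097, -0.524, -0.002]
ft_force: [-0.3, 1.2, 5.8]
opening: 0.243
clock: 8.45
ee_pos: [497.2, -169.9, 337.5]
eef_rot: [-3.097, -0.524, -0.001]
ft_force: [-1.3, -0.0, 7.3]
opening: 0.244
clock: 9.07
ee_pos: [496.8, -170.0, 397.5]
eef_rot: [-3.097, -0.523, 0.003]
ft_force: [-0.3, -0.1, -1.6]
opening: 0.245
clock: 9.7
ee_pos: [497.2, -170.0, 337.5]
eef_rot: [-3.097, -0.524, -0.001]
ft_force: [-0.7, 0.7, 5.9]
opening: 0.245
t9.70 pos [ 497.2 -170.   337.5] tips [ 497.3 -169.8  164.5] z [ 0.001  0.001 -1.   ] y [ 0.329 -0.944 -0.   ] f [-0.7  0.7  5.9] op 0.245
```

View pics/s4c.png

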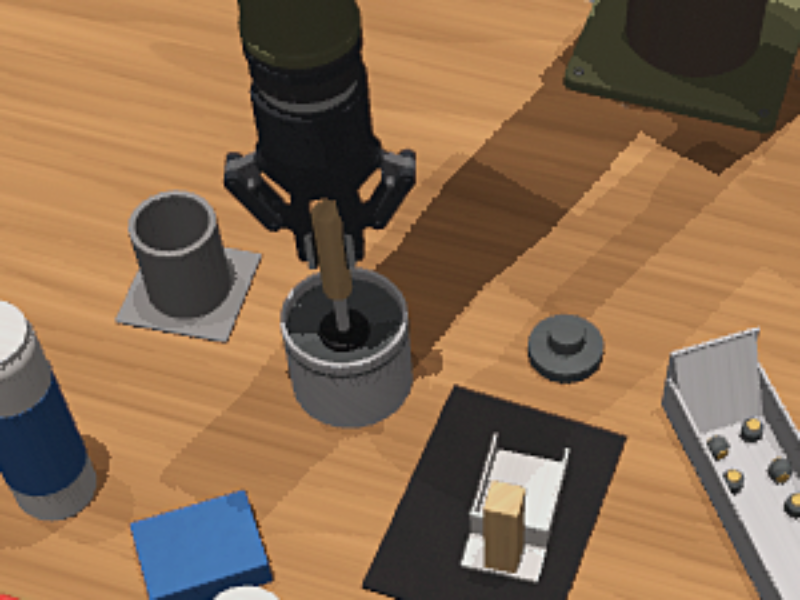

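```bash
python3 -m creep '[[0,0,-25,0,0,0,0.1],[0,0,-35,0,0,0,0.1],[0,0,-40,0,0,0,0.1],[0,0,-20,0,0,0,0.1],[-20,26,0,0,0,0,0.1],[-35,45,0,0,0,0,0.1],[-32,41,0,0,0,0,0.1],[-18,22,0,0,0,0,0.1],[-5,7,0,0,0,0,0.1],[0,0,0,0,0,0,0.1]]' 60; python3 - <<'E'
from h import *
st()
for n in("scene","side"):
    p,d=robot.camera(n)
    if n=="scene": cv2.imwrite("pics/s5c.png",cv2.resize(p[80:200,130:290],(800,600)))
    else: cv2.imwrite("pics/d5c.png",cv2.resize(p[120:270,340:540],(800,600)))
E
```

```text
clock: 11.0
ee_pos: [439.6, -339.5, 456.2]
eef_rot: [-3.097, -0.522, 0.001]
ft_force: [0.2, 0.9, -0.2]
opening: 0.242
t11.00 pos [ 439.6 -339.5  456.2] tips [ 439.5 -339.3  283.2] z [-0.001  0.001 -1.   ] y [ 0.328 -0.945 -0.001] f [ 0.2  0.9 -0.2] op 0.242
```

View pics/s5c.png

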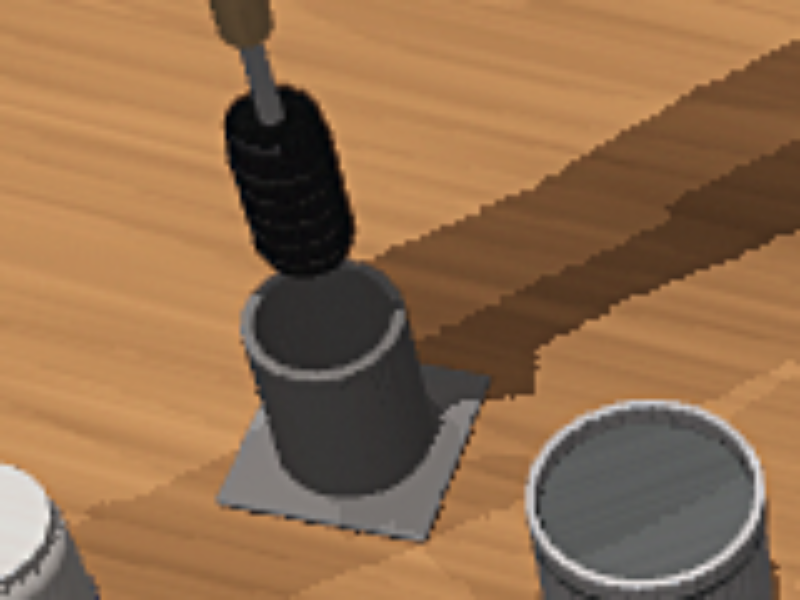

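View pics/d5c.png

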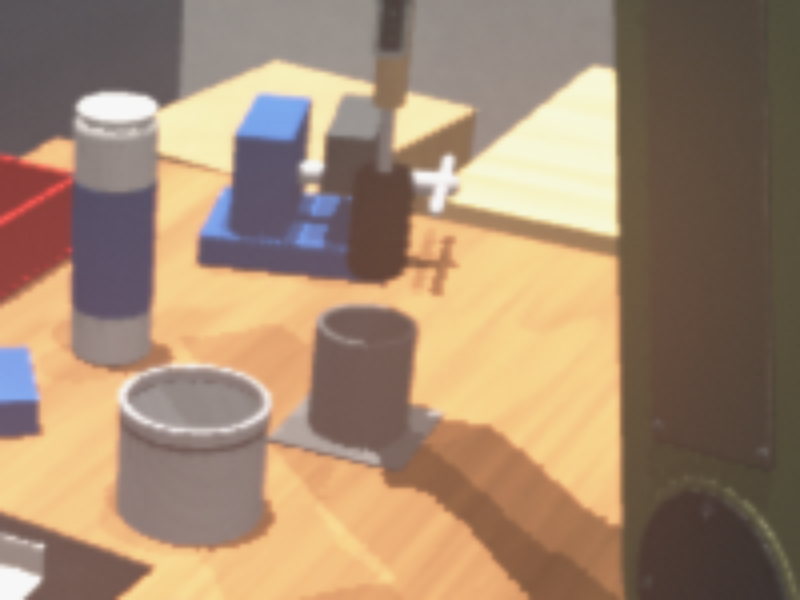

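```bash
python3 -m creep '[[2.2,0.6,10,0,0,0,0.1],[0,0,25,0,0,0,0.1],[0,0,10,0,0,0,0.1],[0,0,25,0,0,0,0.1],[0,0,30,0,0,0,0.1],[0,0,12,0,0,0,0.1],[0,0,4,0,0,0,0.1],[0,0,0,0,0,0,0.1],[0,0,0,0,0,0,0.1]]' 60
```

```text
clock: 12.22
ee_pos: [442.3, -339.6, 341.8]
eef_rot: [3.096, 0.523, 0.002]
ft_force: [-0.4, 0.6, -1.4]
opening: 0.24
```

```bash
python3 -m creep '[[0,0,2,0,0,0,0.1],[0,0,2,0,0,0,0.1],[0,0,0,0,0,0,0.1],[0,0,0,0,0,0,0.6],[0,0,0,0,0,0,0.6],[0,0,0,0,0,0,0.6],[0,0,0,0,0,0,0.6],[0,0,-30,0,0,0,0.6],[0,0,-40,0,0,0,0.6],[0,0,-40,0,0,0,0.6]]' 60;  python3 - <<'E'
from h import *
st()
for n in("scene","side"):
    p,d=robot.camera(n)
    if n=="scene": cv2.imwrite("pics/s6c.png",cv2.resize(p[60:285,130:430],(800,600)))
    else: cv2.imwrite("pics/d6c.png",cv2.resize(p[120:270,340:540],(800,600)))
E
```

```text
clock: 13.48
ee_pos: [441.8, -339.2, 447.6]
eef_rot: [-3.097, -0.523, 0.001]
ft_force: [0.8, -0.6, 0.7]
opening: 0.605
t13.47 pos [ 441.8 -339.2  447.6] tips [ 441.8 -339.2  274.6] z [-0.  0. -1.] y [ 0.329 -0.944 -0.   ] f [ 0.8 -0.6  0.7] op 0.605
```

View pics/s6c.png

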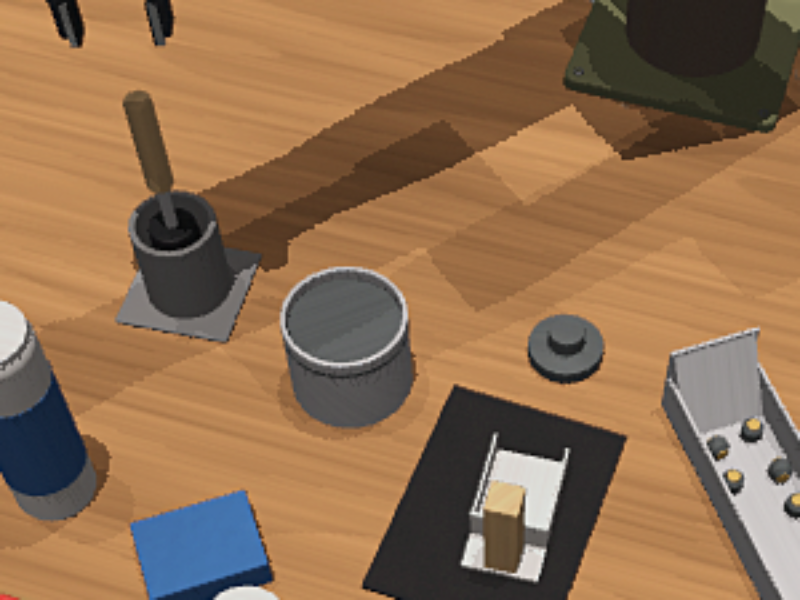

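View pics/d6c.png

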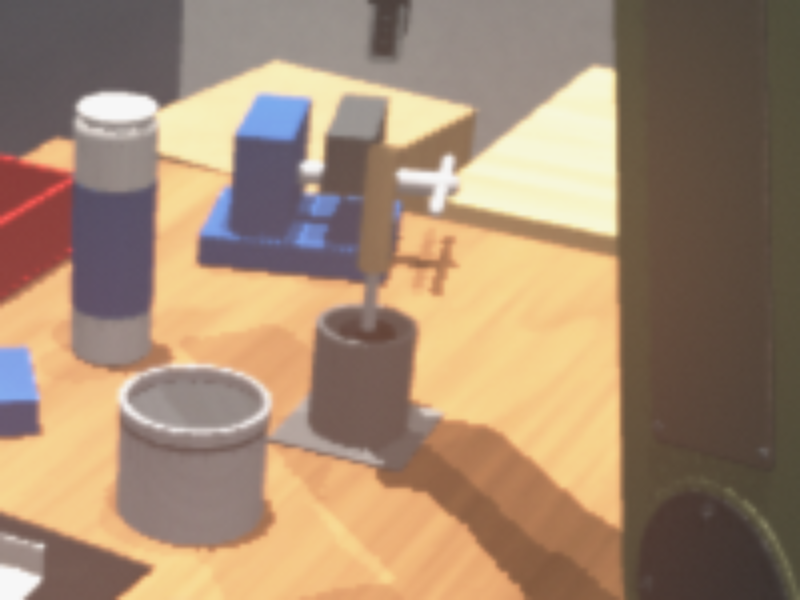

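```bash
python3 -m creep '[[30,-29,0,0,0,0,1],[40,-38,0,0,0,0,1],[40,-39,5,0,0,0,1],[40,-39,5,0,0,0,1],[40,-39,5,0,0,0,1],[40,-38,10,0,0,0,1],[30,-29,10,0,0,0,1],[14,-13,10,0,0,0,1],[0,0,0,0,0,0,1]]' 60; python3 -m creep '[[0,0,0,0,0,-0.15,1],[0,0,0,0,0,-0.17,1],[0,0,0,0,0,-0.17,1],[0,0,0,0,0,-0.17,1],[0,0,0,0,0,-0.17,1],[0,0,0,0,0,-0.17,1],[0,0,0,0,0,-0.17,1],[0,0,0,0,0,-0.13,1],[0,0,0,0,0,0,1]]'; python3 - <<'E'
from h import *
delta((614,1,400),(1,.07,0)); print(robot.get_state()["joint_positions"].round(2))
p,d=robot.camera("wrist"); cv2.imwrite("pics/w7.png",p); m=robot.camera_model("wrist")
print(proj(m,(614,1,93)))
E
```

```text
clock: 14.7
ee_pos: [613.8, 0.7, 399.9]
eef_rot: [-3.097, -0.526, 0.005]
ft_force: [-0.5, -0.3, 0.7]
opening: 1.003
clock: 15.82
ee_pos: [613.4, -1.7, 402.2]
eef_rot: [2.153, 2.287, -0.001]
ft_force: [0.5, 0.9, -0.4]
opening: 0.999
t15.82 pos [613.4  -1.7 402.2] tips [613.4  -1.8 229.2] z [ 0.    -0.001 -1.   ] y [0.998 0.06  0.   ] f [ 0.5  0.9 -0.4] op 0.999
shift tool [2.7 0.8 2.2]
turn tool [ 0.0001  0.0006 -0.0097]
[-0.    0.41  0.09  1.24 -0.    1.51]
[325.49421429 222.25022455]
```

View pics/w7.png

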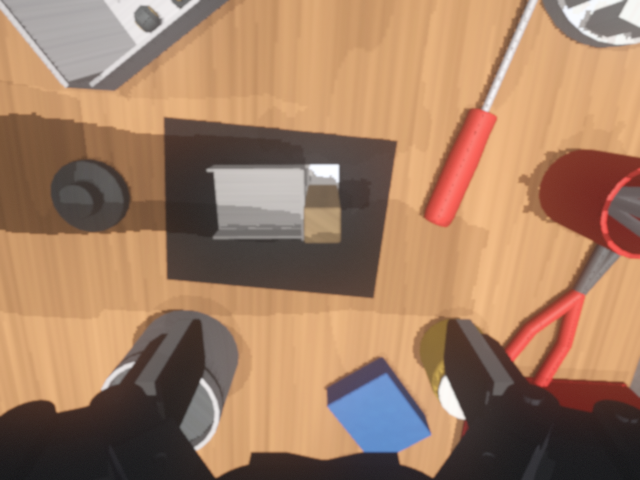

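```bash
python3 - <<'E'
from h import *
p=cv2.imread("pics/w7.png"); cv2.imwrite("pics/w7z.png",cv2.resize(p[140:260,180:340+0],(800,600),interpolation=cv2.INTER_CUBIC))
E
```

View pics/w7z.png

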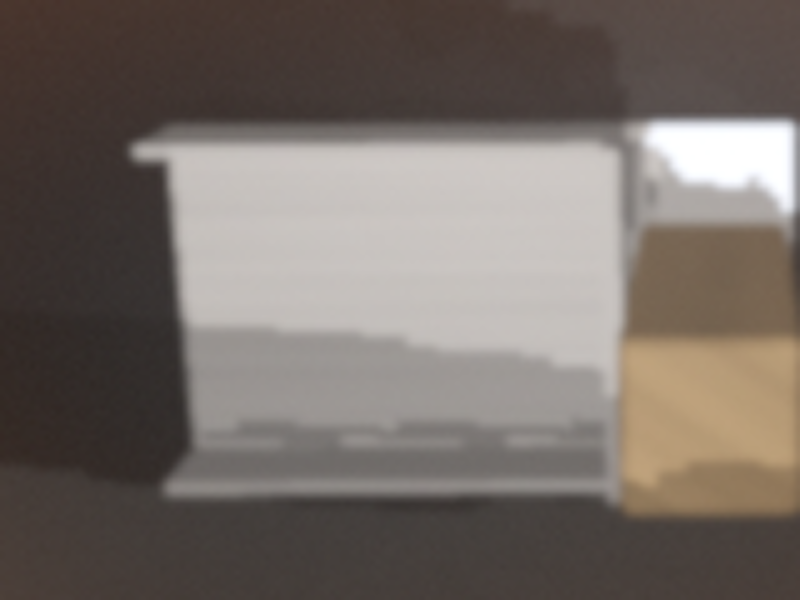

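```bash
python3 - <<'E'
from h import *
m=robot.camera_model("wrist")
P=lambda u,v:(180+u/5,140+v/5)
c=onz(m,322.6,225.2,93);print("post",c)
for a in [(620,337),(620,515)]: print(onz(m,*P(*a),93))
a=onz(m,*P(135,152),27);b=onz(m,*P(600,148),27);e=onz(m,*P(165,492),27);f=onz(m,*P(605,494),27)
print(a,b,e,f,np.arctan2(*(b-a)[1::-1]),np.arctan2(*(f-e)[1::-1]))
for q in [(100,80),(66,82),(147,18),(180,3)]: print("trough",q,onz(m,*q,12))
delta((c[0],c[1],400))
E
```

```text
post [612.12386502  -1.23160659  93.        ]
[598.71255688  10.65331915  93.        ]
[599.82282187 -14.96262733  93.        ]
[515.46882102  21.16704347  27.        ] [591.77443782  26.25840218  27.        ] [518.97453606 -37.43292255  27.        ] [595.04855433 -33.38024323  27.        ] 0.0666244960611792 0.053222533810016834
trough (100, 80) [427.61368662  86.41427997  12.        ]
trough (66, 82) [400.12556652  83.30737955  12.        ]
trough (147, 18) [468.6024113  133.54534105  12.        ]
trough (180, 3) [494.49678541 145.32968482  12.        ]
t15.88 pos [613.5  -1.5 402.1] tips [613.5  -1.5 229.1] z [ 0. -0. -1.] y [0.998 0.06  0.   ] f [-0.   0.3 -0.4] op 1.002
shift tool [ 0.3 -1.4  2.1]
```

```bash
python3 -m creep '[[0,-1,25,0,0,0,1],[0,0,40,0,0,0,1],[0,0,45,0,0,0,1],[0,0,40,0,0,0,1],[0,0,17,0,0,0,1],[0,0,5,0,0,0,1],[0,0,0,0,0,0,1]]'; python3 -m creep '[[0,0,0,0,0,0,0.3],[0,0,0,0,0,0,0.2],[0,0,0,0,0,0,0.2],[0,0,0,0,0,0,0.2],[0,0,0,0,0,0,0.2],[0,0,0,0,0,0,0.2]]' 80
```

```text
clock: 16.75
ee_pos: [613.2, -0.4, 230.2]
eef_rot: [2.15, 2.29, 0.0]
ft_force: [0.7, 0.1, 1.0]
opening: 1.001
clock: 17.5
ee_pos: [613.0, -0.0, 230.3]
eef_rot: [2.149, 2.291, 0.001]
ft_force: [-2.0, -0.1, 5.6]
opening: 0.297
```

```bash
python3 -m creep '[[0,0,-15,0,0,0,0.2],[0,0,-35,0,0,0,0.2],[0,0,-40,0,0,0,0.2],[0,0,-40,0,0,0,0.2],[20,2,0,0,0,0,0.2],[40,3,0,0,0,0,0.2],[45,4,0,0,0,0,0.2],[45,4,0,0,0,0,0.2],[45,4,0,0,0,0,0.2],[45,3,0,0,0,0,0.2]]' 80; python3 -m creep '[[18,1,0,0,0,-0.08,0.2],[5,0,0,0,0,-0.1,0.2],[0,0,0,0,0,-0.13,0.2],[0,0,0,0,0,-0.13,0.2],[0,0,0,0,0,-0.1,0.2],[0,0,0,0,0,-0.039,0.2],[0,0,0,0,0,0,0.2],[0,0,0,0,0,0,0.2]]'; python3 - <<'E'
from h import *
delta((618.7,263.8,360),(.803,.596,0)); print(robot.get_state()["joint_positions"].round(2))
for n in("scene","side","wrist"):
    p,d=robot.camera(n)
    if n=="scene": cv2.imwrite("pics/s8c.png",cv2.resize(p[120:345,310:610],(800,600)))
    elif n=="side": cv2.imwrite("pics/d8c.png",cv2.resize(p[200:380,160:400],(800,600)))
    else: cv2.imwrite("pics/w8.png",p)
E
```

```text
clock: 18.75
ee_pos: [616.9, 242.9, 358.1]
eef_rot: [-2.148, -2.291, 0.003]
ft_force: [0.6, -0.6, -0.9]
opening: 0.3
clock: 19.75
ee_pos: [616.4, 264.1, 358.9]
eef_rot: [-1.405, -2.809, 0.002]
ft_force: [-0.3, -0.4, -1.5]
opening: 0.292
t19.75 pos [616.4 264.1 358.9] tips [616.1 264.  185.9] z [-0.001 -0.    -1.   ] y [ 0.8    0.599 -0.001] f [-0.3 -0.4 -1.5] op 0.292
shift tool [-1.6  1.7 -1.2]
turn tool [-0.0014 -0.0005  0.0043]
[0.4  0.53 0.17 1.21 0.   1.33]
```

View pics/s8c.png

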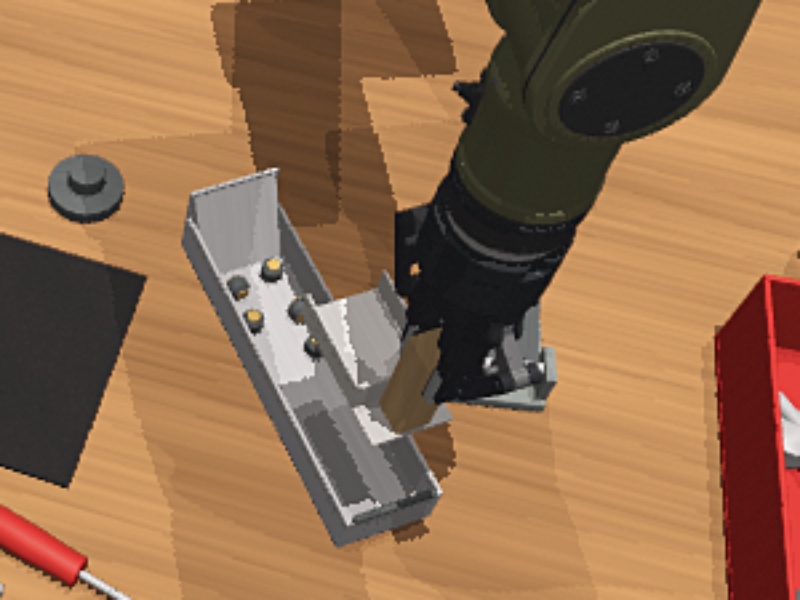

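View pics/d8c.png

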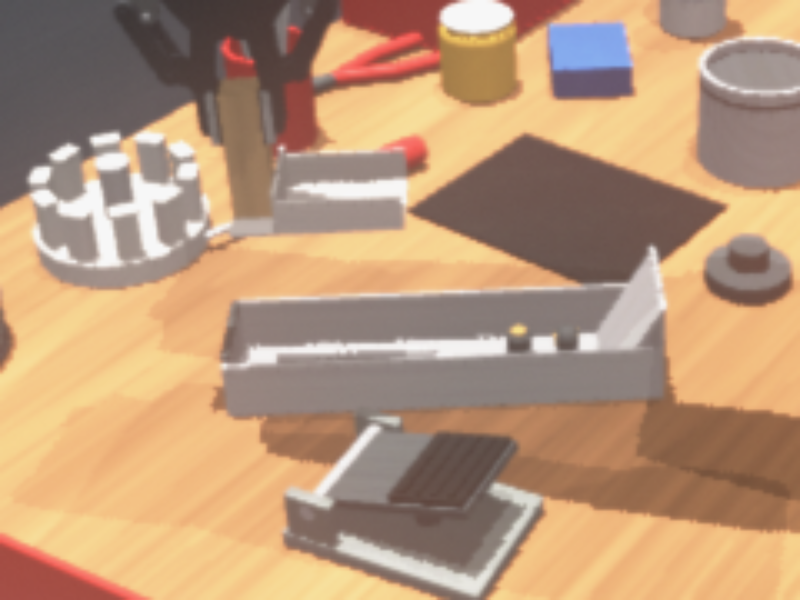

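View pics/w8.png

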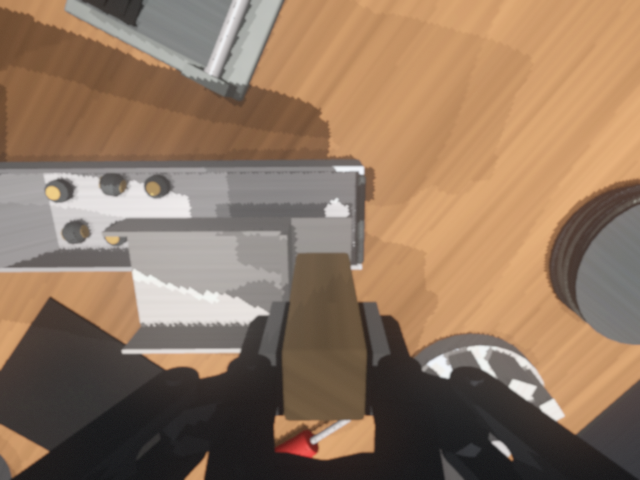

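```bash
python3 - <<'E'
from h import *
p=cv2.imread("pics/w8.png"); cv2.imwrite("pics/w8z.png",cv2.resize(p[140:290,180:380],(800,600),interpolation=cv2.INTER_CUBIC)); cv2.imwrite("pics/w8y.png",cv2.resize(p[140:290,0:200],(800,600),interpolation=cv2.INTER_CUBIC))
E
```

```text
(no output)
```

View pics/w8z.png

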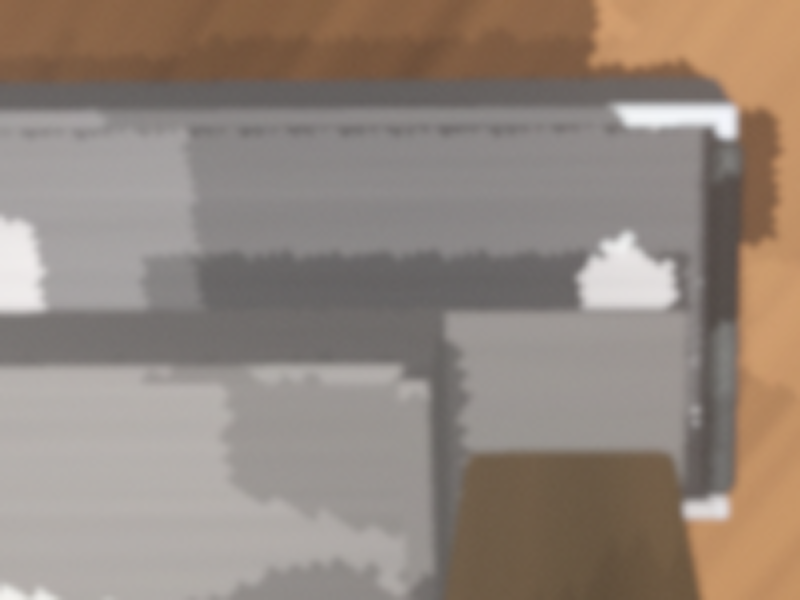

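View pics/w8y.png

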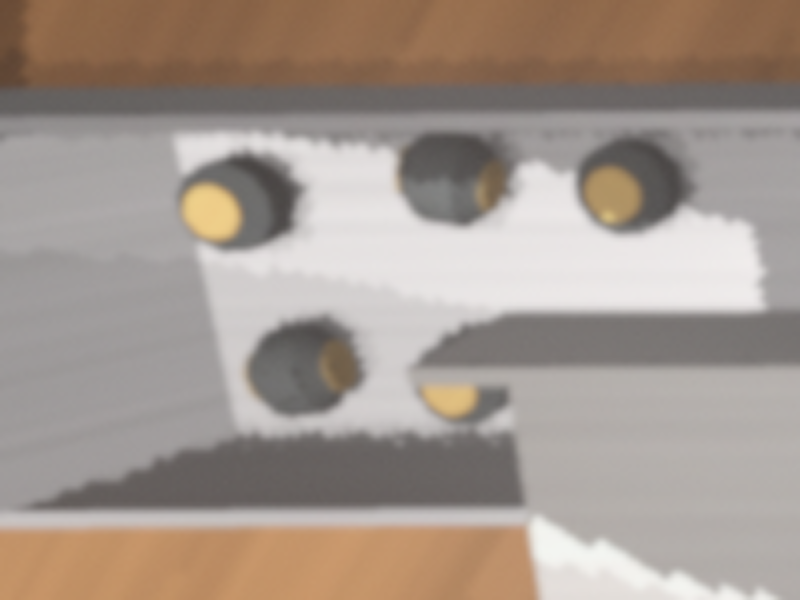

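```bash
python3 - <<'E'
from h import *
m=robot.camera_model("wrist")
Z=lambda u,v:(180+u/4,140+v/4); Y=lambda u,v:(u/4,140+v/4)
a=onz(m,*Z(738,104),40);b=onz(m,*Z(729,520),40);c=onz(m,*Y(0,115),40);e=onz(m,*Y(530,519),40);f=onz(m,*Y(0,526),40)
print(a,b,c,e,f); print("w",np.linalg.norm(a-b))
y1=np.arctan2(*(a-c)[1::-1]);y2=np.arctan2(*(b-f)[1::-1]);print("yaw",y1,y2)
far=(a+b)/2
for y in [.639,(y1+y2)/2]: print("origin",far[:2]-143*np.array([np.cos(y),np.sin(y)]))
O=far[:2]-143*np.array([.803,.596]); 
# ramp foot
for q in [(178,135),(236,432)]:
    P=onz(m,*Y(*q),3)[:2]-O; print("foot",P@[.803,.596],P@[-.596,.803])
for q,h in [((212,210),19),((450,180),12),((612,195),19),((300,370),12),((450,395),19)]:
    P=onz(m,*Y(*q),h)[:2]-O; print("roller",P@[.803,.596],P@[-.596,.803])
# scoop edges: near-wall top at z~130+24, floor
s=robot.get_state(); r=R.from_rotvec(s["eef_rot"]).as_matrix(); print(s["ee_pos"]-O.tolist()[0] if 0 else (s["ee_pos"][:2]-O)@np.array([.803,.596]),(s["ee_pos"][:2]-O)@np.array([-.596,.803]))
E
```

```text
[614.82136256 312.38394417  40.        ] [661.34528395 251.1219336   40.        ] [414.89103401 160.8287869   40.        ] [524.22702069 149.05404512  40.        ] [445.80700038  88.78647728  40.        ]
w 76.92534822679956
yaw 0.6486267902894434 0.6455223456363383
origin [523.29828829 196.46873314]
origin [523.99065582 195.54468384]
foot -103.08121440999642 26.669882404662218
foot -103.64785498619406 -34.55763634708658
roller -88.88706627884315 15.137336991184732
roller -46.85698803863856 19.63814386147972
roller -13.371409110537243 18.183998313722228
roller -82.42287964694508 -18.400113784890873
roller -49.79539737212878 -21.272213458915523
115.11475951539171 -1.552855363823438
```

```bash
python3 -m creep '[[0.5,0,20,0,0,-0.003,0.2],[0,0,30,0,0,0,0.2],[0,0,24,0,0,0,0.2],[0,0,10,0,0,0,0.2],[0,0,0,0,0,0,0.2],[0,0,0,0,0,0,0.2]]'; python3 - <<'E'
from h import *
st()
for n in("scene","wrist"):
    p,d=robot.camera(n)
    if n=="scene": cv2.imwrite("pics/s9c.png",cv2.resize(p[175:325,360:560],(800,600),interpolation=cv2.INTER_CUBIC))
    else: cv2.imwrite("pics/w9.png",p)
E
```

```text
clock: 20.65
ee_pos: [616.9, 264.4, 277.0]
eef_rot: [1.401, 2.81, 0.003]
ft_force: [0.3, -0.7, -1.6]
opening: 0.293
t20.65 pos [616.9 264.4 277. ] tips [617.3 264.5 104. ] z [ 0.002  0.001 -1.   ] y [0.799 0.602 0.002] f [ 0.3 -0.7 -1.6] op 0.293
```

View pics/s9c.png

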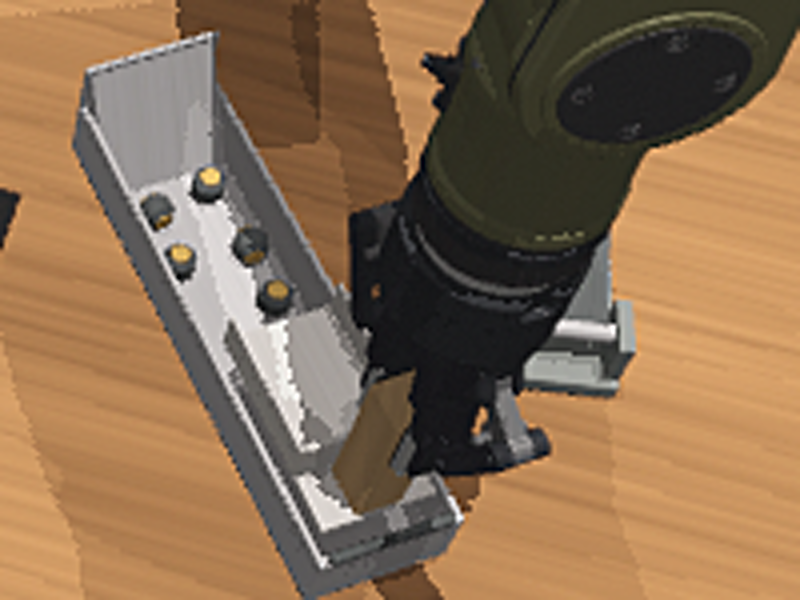

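View pics/w9.png

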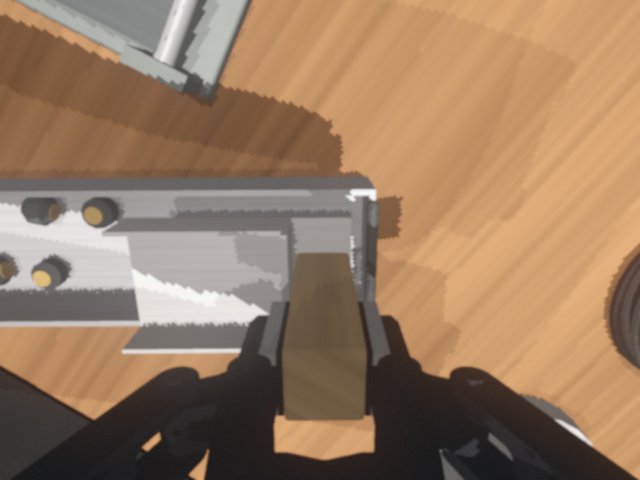

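```bash
python3 - <<'E'
from h import *
p=cv2.imread("pics/w9.png"); cv2.imwrite("pics/w9z.png",cv2.resize(p[170:365,80:340],(800,600),interpolation=cv2.INTER_CUBIC))
E
```

```text
(no output)
```

View pics/w9z.png

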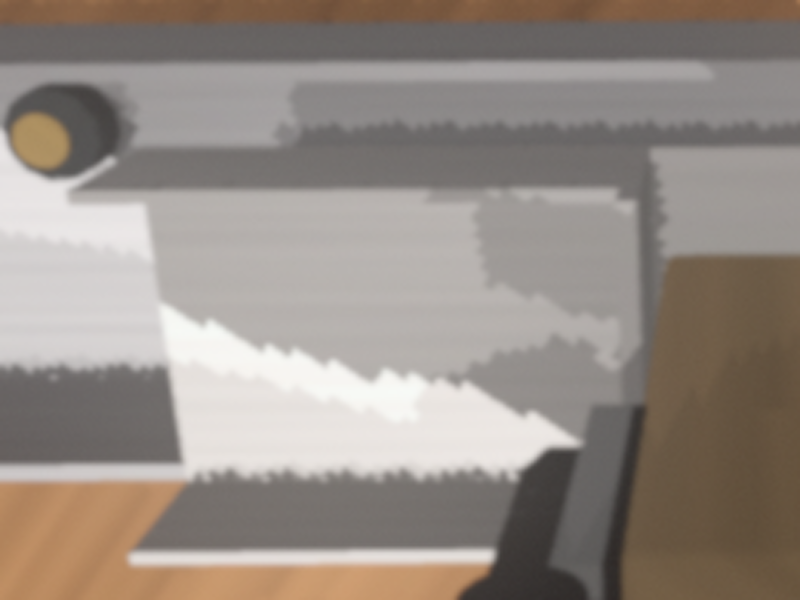

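```bash
python3 - <<'E'
from h import *
m=robot.camera_model("wrist"); k=260/800
r=R.from_rotvec(robot.get_state()["eef_rot"]).as_matrix(); e=robot.get_state()["ee_pos"]
f=lambda u,v,h:((onz(m,80+u*k,170+v*k,h)-e)@r[:,:2]).round(2)
print("rim up",f(200,62,40),f(700,62,40),"rim low",f(50,482,40),f(170,480,40))
print("scoop base up",f(300,147,50),"top up",f(300,188,74),f(300,203,74),"low",f(300,550,74),f(300,565,74))
print("end",f((368-80)/k,80,40), f((376-80)/k,80,40))
E
```

```text
rim up [ 39.54 -89.49] [39.35 -8.36] rim low [ -37.21 -126.91] [ -36.88 -105.19]
scoop base up [ 27.9  -71.24] top up [ 28.35 -63.21] [ 26.15 -63.45] low [-29.82 -69.64] [-32.48 -69.93]
end [36.3  21.99] [36.29 26.01]
```

```bash
python3 -m creep '[[3,-3,0,0,0,0,0.2],[0,0,12,0,0,0,0.2],[0,0,15,0,0,0,0.2],[0,0,12,0,0,0,0.2],[0,0,5,0,0,0,0.2],[0,0,0,0,0,0,0.2],[0,0,0,0,0,0,0.2]]' 100; python3 - <<'E'
from h import *
st()
for n in("scene","wrist"):
    p,d=robot.camera(n)
    if n=="scene": cv2.imwrite("pics/s10c.png",cv2.resize(p[175:325,360:560],(800,600),interpolation=cv2.INTER_CUBIC))
    else: cv2.imwrite("pics/w10.png",p)
E
```

```text
clock: 21.62
ee_pos: [612.4, 264.8, 231.7]
eef_rot: [1.401, 2.811, 0.001]
ft_force: [-0.8, 0.1, -1.5]
opening: 0.295
t21.62 pos [612.4 264.8 231.7] tips [612.5 264.9  58.7] z [ 0.  0. -1.] y [0.798 0.602 0.   ] f [-0.8  0.1 -1.5] op 0.295
```

View pics/w10.png

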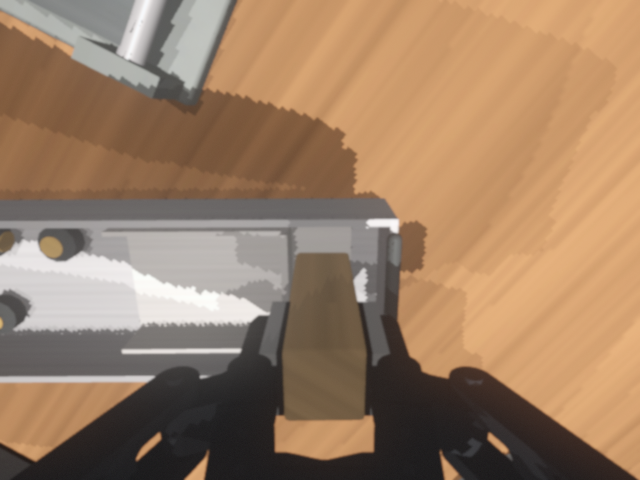

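```bash
python3 -m creep '[[0,0,1,0,0,0,0.2],[0,0,0.7,0,0,0,0.2],[0,0,0,0,0,0,0.2],[0,0,0,0,0,0,0.2]]' 100
```

```text
clock: 22.22
ee_pos: [612.3, 264.7, 230.4]
eef_rot: [1.401, 2.811, 0.001]
ft_force: [-1.3, -0.4, 2.0]
opening: 0.295
```

```bash
python3 -m creep '[[0,-4,0.6,0,0,0,0.2],[0,-7,0,0,0,0,0.2],[0,-7,0,0,0,0,0.2],[0,-7,0,0,0,0,0.2],[0,-7,0,0,0,0,0.2],[0,-7,0,0,0,0,0.2],[0,-7,0,0,0,0,0.2],[0,-7,0,0,0,0,0.2],[0,-7,0,0,0,0,0.2],[0,0,0,0,0,0,0.2]]' 100; python3 - <<'E'
from h import *
st()
for n in("scene","wrist"):
    p,d=robot.camera(n)
    if n=="scene": cv2.imwrite("pics/s11c.png",cv2.resize(p[175:325,360:560],(800,600),interpolation=cv2.INTER_CUBIC))
    else: cv2.imwrite("pics/w11.png",p)
E
```

```text
clock: 23.48
ee_pos: [564.3, 228.4, 230.3]
eef_rot: [1.401, 2.811, 0.002]
ft_force: [3.2, 1.8, 7.2]
opening: 0.293
t23.48 pos [564.3 228.4 230.3] tips [564.5 228.5  57.3] z [ 0.002  0.001 -1.   ] y [0.799 0.602 0.002] f [3.2 1.8 7.2] op 0.293
```

View pics/w11.png

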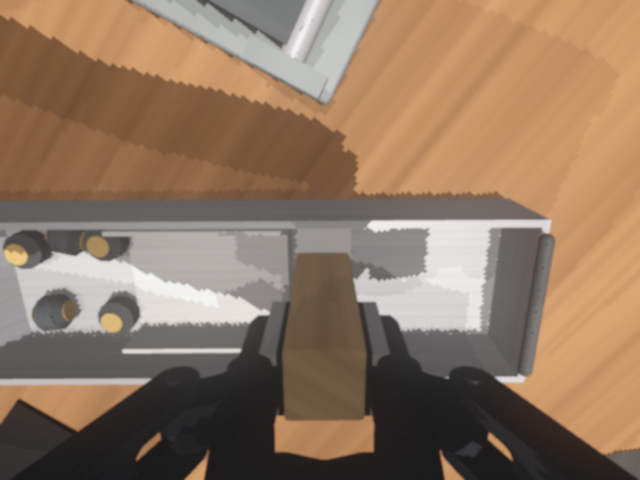

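View pics/s11c.png

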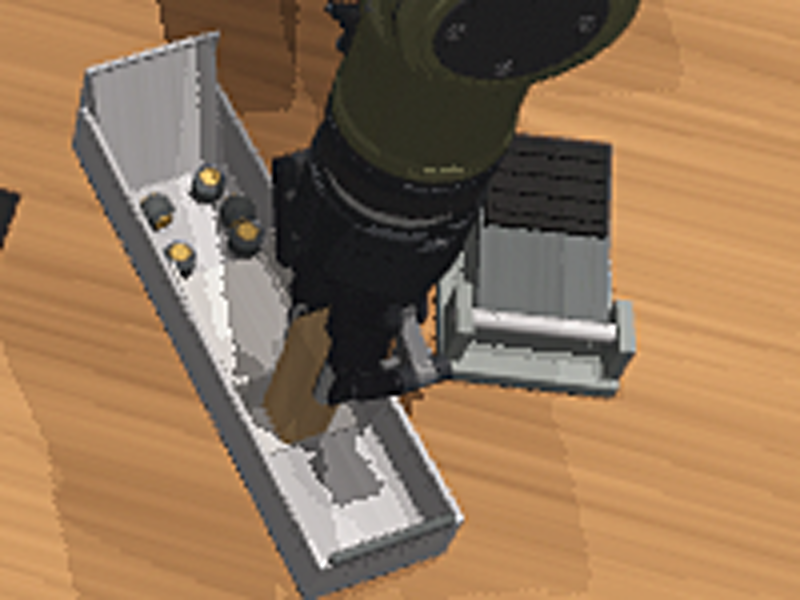

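```bash
python3 -m creep '[[0,-5,0,0,0,0,0.2],[0,-5,0,0,0,0,0.2],[0,-5,0,0,0,0,0.2],[0,-5,0,0,0,0,0.2],[0,-5,0,0,0,0,0.2],[0,-5,0,0,0,0,0.2],[0,0,0,0,0,0,0.2]]' 100; python3 - <<'E'
from h import *
st()
for n in("scene","wrist"):
    p,d=robot.camera(n)
    if n=="scene": cv2.imwrite("pics/s12c.png",cv2.resize(p[175:325,360:560],(800,600),interpolation=cv2.INTER_CUBIC))
    else: cv2.imwrite("pics/w12.png",cv2.resize(p[180:400,0:300],(800,586)))
E
```

```text
clock: 24.45
ee_pos: [540.6, 210.6, 230.3]
eef_rot: [1.401, 2.81, 0.003]
ft_force: [2.5, 2.1, 6.1]
opening: 0.293
t24.45 pos [540.6 210.6 230.3] tips [541.  210.8  57.3] z [ 0.002  0.001 -1.   ] y [0.799 0.602 0.002] f [2.5 2.1 6.1] op 0.293
```

View pics/w12.png

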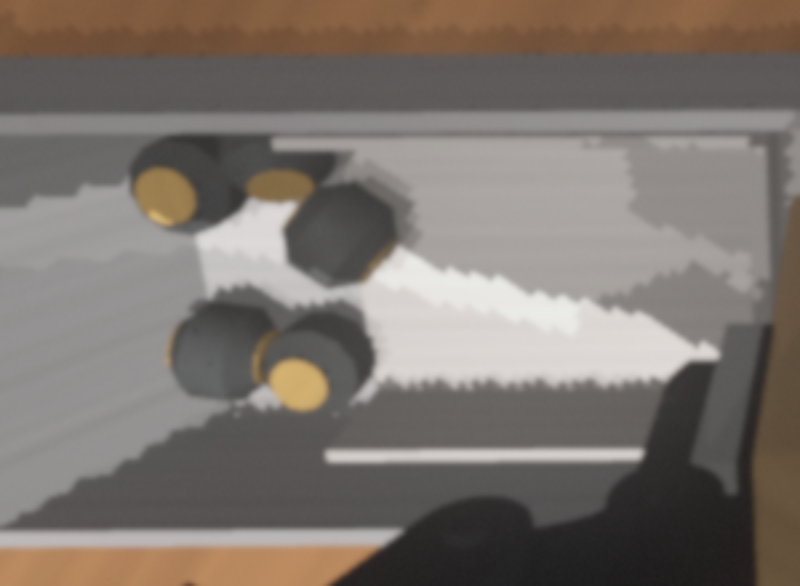

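View pics/s12c.png

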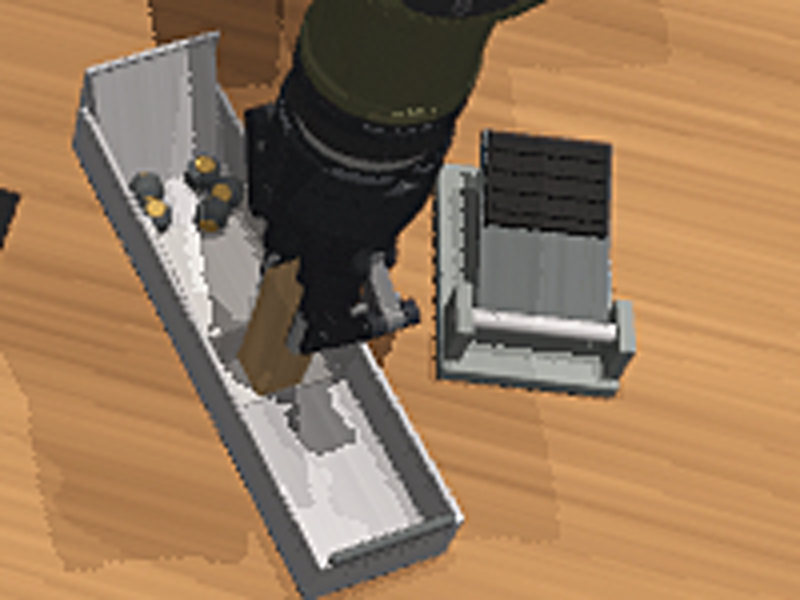

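```bash
python3 -m creep '[[1,-3,0,0,0,0,0.2],[1,-4,0,0,0,0,0.2],[0,-4,0,0,0,0,0.2],[0,-4,0,0,0,0,0.2],[0,0,0,0,0,0,0.2]]' 100; python3 - <<'E'
from h import *
st()
for n in("wrist",):
    p,d=robot.camera(n)
    cv2.imwrite("pics/w13.png",cv2.resize(p[180:400,0:300],(800,586)))
E
```

```text
clock: 25.18
ee_pos: [527.7, 203.3, 230.3]
eef_rot: [1.401, 2.81, 0.004]
ft_force: [4.3, 2.0, 6.0]
opening: 0.288
t25.18 pos [527.7 203.3 230.3] tips [528.1 203.5  57.3] z [ 0.003  0.001 -1.   ] y [0.799 0.602 0.003] f [4.3 2.  6. ] op 0.288
```

View pics/w13.png

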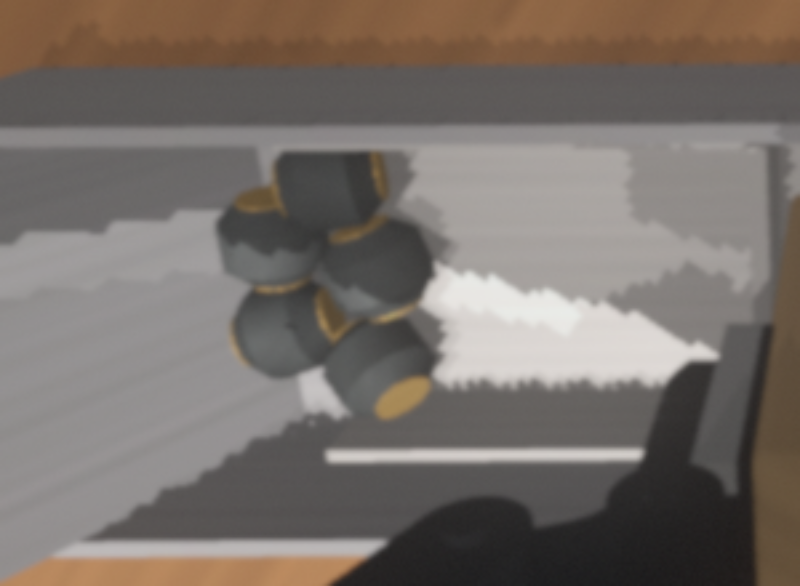

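```bash
python3 -m creep '[[0,-3,0,0,0,0,0.2],[0,-4,0,0,0,0,0.2],[0,-4,0,0,0,0,0.2],[0,-3,0,0,0,0,0.2],[0,0,0,0,0,0,0.2]]' 100; python3 - <<'E'
from h import *
st()
for n in("wrist",):
    p,d=robot.camera(n)
    cv2.imwrite("pics/w14.png",cv2.resize(p[180:400,0:300],(800,586)))
E
```

```text
clock: 25.85
ee_pos: [516.6, 194.9, 230.3]
eef_rot: [1.401, 2.81, 0.004]
ft_force: [3.8, 3.2, 6.4]
opening: 0.29
t25.85 pos [516.6 194.9 230.3] tips [517.1 195.2  57.3] z [ 0.003  0.002 -1.   ] y [0.798 0.602 0.003] f [3.8 3.2 6.4] op 0.290
```

View pics/w14.png

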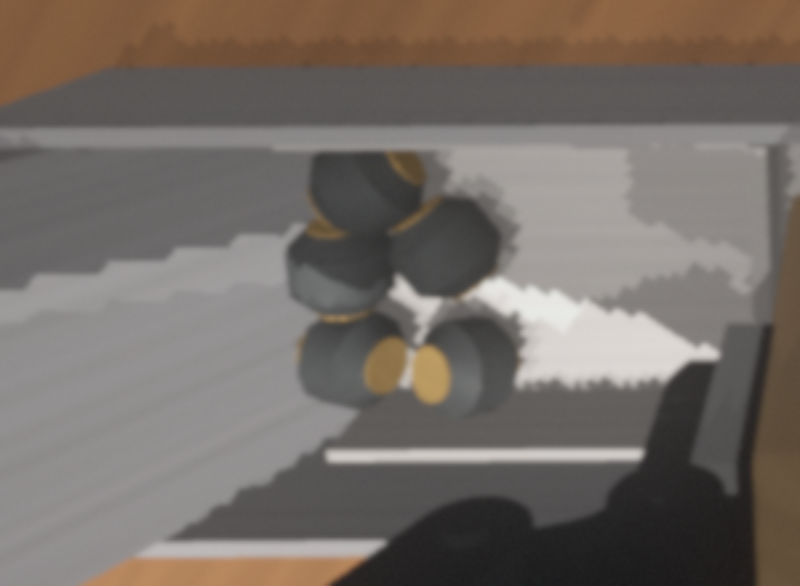

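```bash
python3 -m creep '[[0,-2,0,0,0,0,0.2],[0,-2,0,0,0,0,0.2],[0,-2,0,0,0,0,0.2],[0,0,0,0,0,0,0.2]]' 100; python3 - <<'E'
from h import *
st()
for n in("wrist","scene"):
    p,d=robot.camera(n)
    if n=="wrist": cv2.imwrite("pics/w15.png",cv2.resize(p[180:400,0:300],(800,586)))
    else:cv2.imwrite("pics/s15.png",cv2.resize(p[165:265,370:500],(780,600)))
E
```

```text
clock: 26.4
ee_pos: [513.4, 192.4, 230.5]
eef_rot: [1.399, 2.809, 0.011]
ft_force: [7.1, 7.2, 1.9]
opening: 0.293
t26.40 pos [513.4 192.4 230.5] tips [514.5 193.2  57.5] z [ 0.006  0.005 -1.   ] y [0.798 0.602 0.008] f [7.1 7.2 1.9] op 0.293
```

View pics/w15.png

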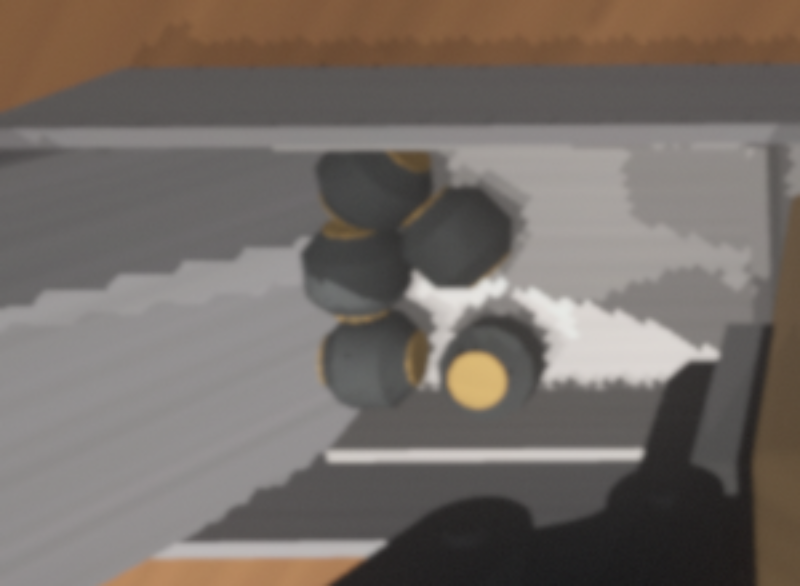

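View pics/s15.png

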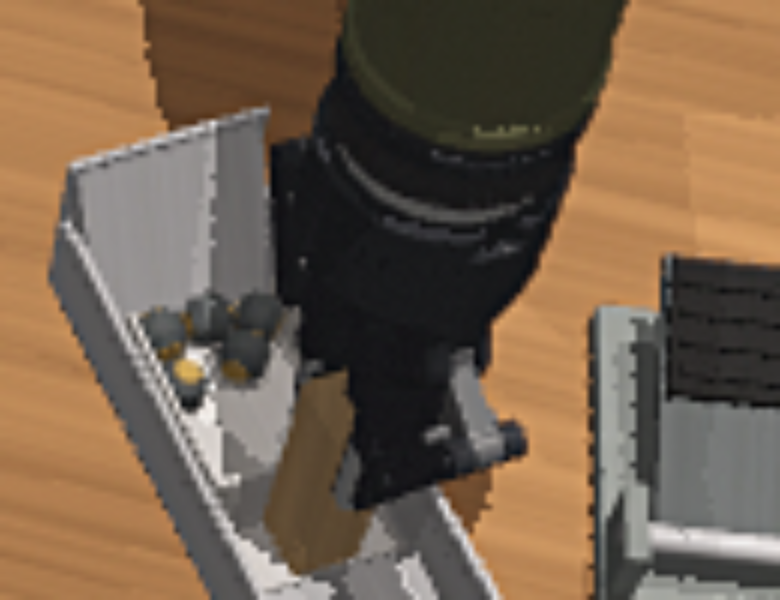

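```bash
python3 -m creep '[[0,8.2,-0.8,0.05,0,0,0.2],[0,8.2,-0.5,0.05,0,0,0.2],[0,0,0,0,0,0,0.2],[0,0,0,0,0,0,0.2]]' 100; python3 - <<'E'
from h import *
st()
for n in("wrist","scene"):
    p,d=robot.camera(n)
    if n=="wrist": cv2.imwrite("pics/w16.png",cv2.resize(p[180:400,0:300],(800,586)))
    else:cv2.imwrite("pics/s16.png",cv2.resize(p[165:265,370:500],(780,600)))
E
```

```text
clock: 27.0
ee_pos: [526.3, 202.2, 230.8]
eef_rot: [-1.381, -2.772, 0.131]
ft_force: [7.8, 6.1, 2.4]
opening: 0.293
t27.00 pos [526.3 202.2 230.8] tips [513.4 192.3  58.6] z [-0.075 -0.057 -0.996] y [ 0.795  0.6   -0.094] f [7.8 6.1 2.4] op 0.293
```

View pics/w16.png

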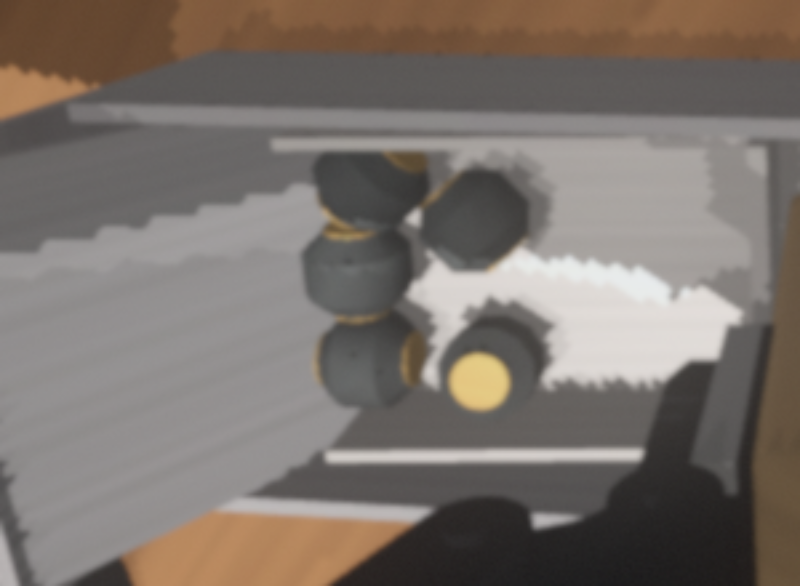

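```bash
python3 -m creep '[[0,8.2,-0.3,0.05,0,0,0.2],[0,8.3,-0.3,0.05,0,0,0.2],[0,8.4,0,0.05,0,0,0.2],[0,0,0,0,0,0,0.2],[0,0,0,0,0,0,0.2]]' 100; python3 - <<'E'
from h import *
st()
for n in("wrist","scene"):
    p,d=robot.camera(n)
    if n=="wrist": cv2.imwrite("pics/w17.png",cv2.resize(p[180:400,0:300],(800,586)))
    else:cv2.imwrite("pics/s17.png",cv2.resize(p[165:265,370:500],(780,600)))
E
```

```text
clock: 27.72
ee_pos: [544.2, 215.9, 226.8]
eef_rot: [-1.343, -2.696, 0.338]
ft_force: [5.8, 4.0, 0.8]
opening: 0.296
t27.73 pos [544.2 215.9 226.8] tips [510.1 190.2  59.1] z [-0.197 -0.149 -0.969] y [ 0.774  0.584 -0.247] f [5.8 4.  0.8] op 0.296
```

View pics/w17.png

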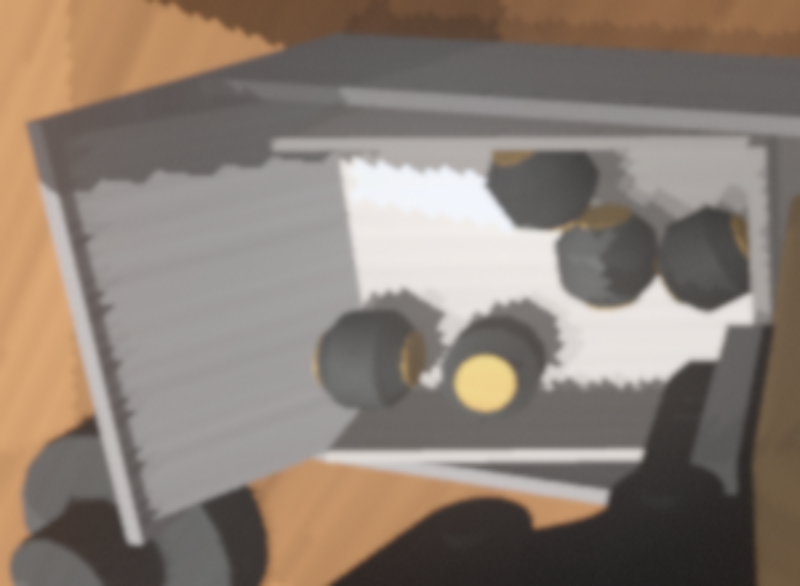

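View pics/s17.png

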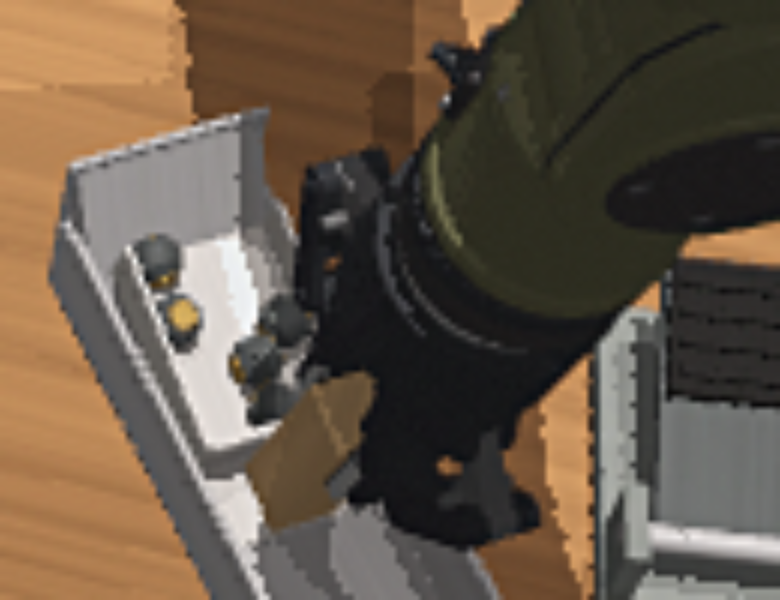

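```bash
python3 -m creep '[[0,8.4,0.2,0.05,0,0,0.2],[0,8.5,0.3,0.05,0,0,0.2],[0,8.6,0.5,0.05,0,0,0.2],[0,0,0,0,0,0,0.2],[0,0,0,0,0,0,0.2]]' 100; python3 - <<'E'
from h import *
st()
for n in("wrist","scene"):
    p,d=robot.camera(n)
    if n=="wrist": cv2.imwrite("pics/w18.png",cv2.resize(p[180:400,0:300],(800,586)))
    else:cv2.imwrite("pics/s18.png",cv2.resize(p[165:265,370:500],(780,600)))
E
```

```text
clock: 28.45
ee_pos: [562.1, 229.6, 217.7]
eef_rot: [-1.3, -2.608, 0.531]
ft_force: [0.5, 0.2, -2.6]
opening: 0.292
t28.45 pos [562.1 229.6 217.7] tips [507.9 188.9  58.5] z [-0.313 -0.235 -0.92 ] y [ 0.735  0.554 -0.392] f [ 0.5  0.2 -2.6] op 0.292
```

View pics/w18.png

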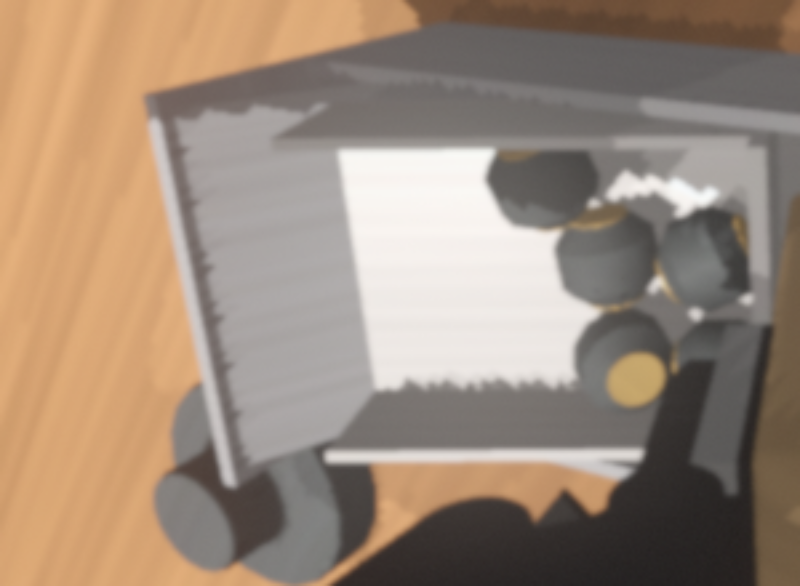

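```bash
python3 -m creep '[[0,-3,-7.5,0,0,0,0.2],[0,-9,-22,0,0,0,0.2],[0,-13.7,-32.2,0,0,0,0.2],[0,-13.7,-32.2,0,0,0,0.2],[0,-13.7,-32.2,0,0,0,0.2],[0,-8,-18.4,0,0,0,0.2],[0,0,0,0,0,0,0.2]]' 100; python3 - <<'E'
from h import *
st(); print(robot.get_state()["joint_positions"].round(2))
for n in("wrist","scene"):
    p,d=robot.camera(n)
    cv2.imwrite(f"pics/{n}19.png",p)
E
```

```text
clock: 29.42
ee_pos: [563.3, 230.3, 377.9]
eef_rot: [-1.303, -2.614, 0.524]
ft_force: [0.2, 0.3, -2.0]
opening: 0.291
t29.43 pos [563.3 230.3 377.9] tips [510.2 190.  218.3] z [-0.307 -0.233 -0.923] y [ 0.737  0.555 -0.385] f [ 0.2  0.3 -2. ] op 0.291
[ 0.41  0.61  0.3   1.65 -0.09  1.35]
```

View pics/scene19.png

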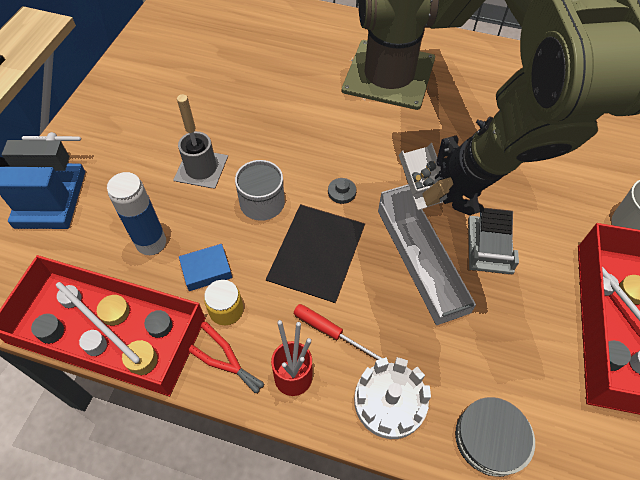

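View pics/wrist19.png

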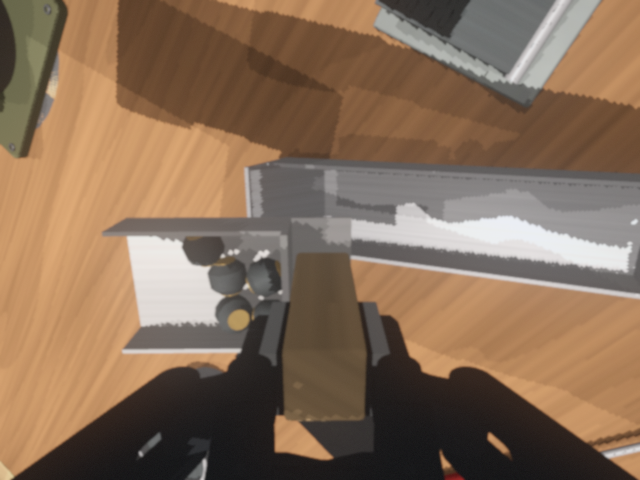

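```bash
python3 -m creep '[[-15,-10.5,4.4,0,0,0,0.2],[-30,-20.9,8.8,0,0,0,0.2],[-36,-25,10.5,0,0,0,0.2],[-36,-25,10.5,0,0,0,0.2],[-36,-25,10.5,0,0,0,0.2],[-20,-14,5.9,0,0,0,0.2],[-10,-7,2.9,0,0,0,0.2],[0,0,0,0,0,0,0.2]]' 100; python3 -m creep '[[0,0,0,0,0.035,0.085,0.2],[0,0,0,0,0.06,0.145,0.2],[0,0,0,0,0.063,0.15,0.2],[0,0,0,0,0.063,0.15,0.2],[0,0,0,0,0.063,0.15,0.2],[0,0,0,0,0.055,0.13,0.2],[0,0,0,0,0.035,0.085,0.2],[0,0,0,0,0,0,0.2]]' 100; python3 - <<'E'
from h import *
delta((661,-230,378),(.944*.921,-.329*.921,-.389),(-.389*.944,.389*.329,-.921))
for n in("wrist",):
    p,d=robot.camera(n)
    cv2.imwrite(f"pics/{n}20.png",p)
E
```

```text
clock: 30.52
ee_pos: [562.6, 0.1, 375.4]
eef_rot: [-1.302, -2.608, 0.529]
ft_force: [-0.1, 0.1, -2.8]
opening: 0.293
clock: 31.52
ee_pos: [563.0, 1.8, 375.7]
eef_rot: [-2.273, -1.638, 0.334]
ft_force: [-1.1, 0.6, -2.3]
opening: 0.288
t31.52 pos [563.    1.8 375.7] tips [499.2  22.4 216.2] z [-0.369  0.12  -0.922] y [ 0.874 -0.293 -0.388] f [-1.1  0.6 -2.3] op 0.288
shift tool [-188.9  152.6  -66. ]
turn tool [0.0014 0.0085 0.0114]
```

View pics/wrist20.png

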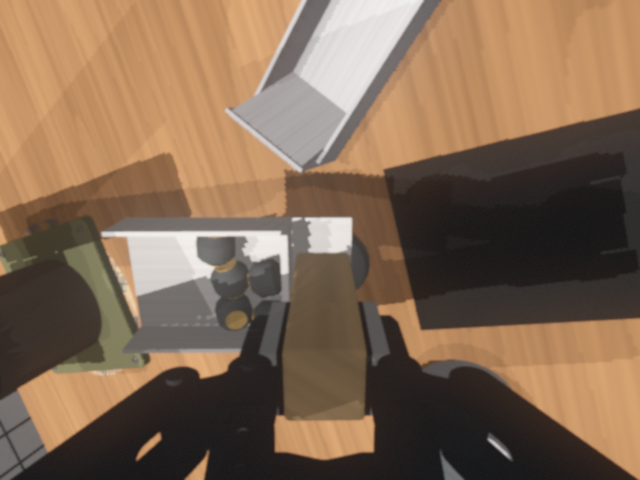

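Rollers are safe in the scoop, at (235,275). Next, carry them to above the pot.

```bash
python3 -m creep '[[-15,12,-5,0,0,0,0.2],[-30,24,-10.5,0,0,0,0.2],[-34,28,-12,0,0,0,0.2],[-34,28,-12,0,0,0,0.2],[-34,28,-12,0,0,0,0.2],[-26,20,-9,0,0,0,0.2],[-16,12.6,-5.5,0,0.008,0.011,0.2],[0,0,0,0,0,0,0.2],[0,0,0,0,0,0,0.2]]' 100; python3 - <<'E'
from h import *
s=st(); print(s["joint_positions"].round(2))
r=R.from_rotvec(s["eef_rot"]).as_matrix(); n=s["ee_pos"]-95*r[:,1]+227*r[:,2]; print("nose",n)
p,d=robot.camera("scene"); cv2.imwrite("pics/s21.png",cv2.resize(p[60:285,130:430],(800,600)))
p,d=robot.camera("wrist"); cv2.imwrite("pics/w21.png",p)
E
```

```text
clock: 32.7
ee_pos: [660.4, -231.1, 377.9]
eef_rot: [-2.282, -1.619, 0.327]
ft_force: [-0.5, 0.5, -3.5]
opening: 0.292
t32.70 pos [ 660.4 -231.1  377.9] tips [ 597.  -208.8  218.4] z [-0.366  0.129 -0.922] y [ 0.87  -0.304 -0.388] f [-0.5  0.5 -3.5] op 0.292
[-0.34  0.82  0.71  1.86  0.    1.57]
nose [ 494.63544277 -172.95490609  205.53559715]
```

View pics/s21.png

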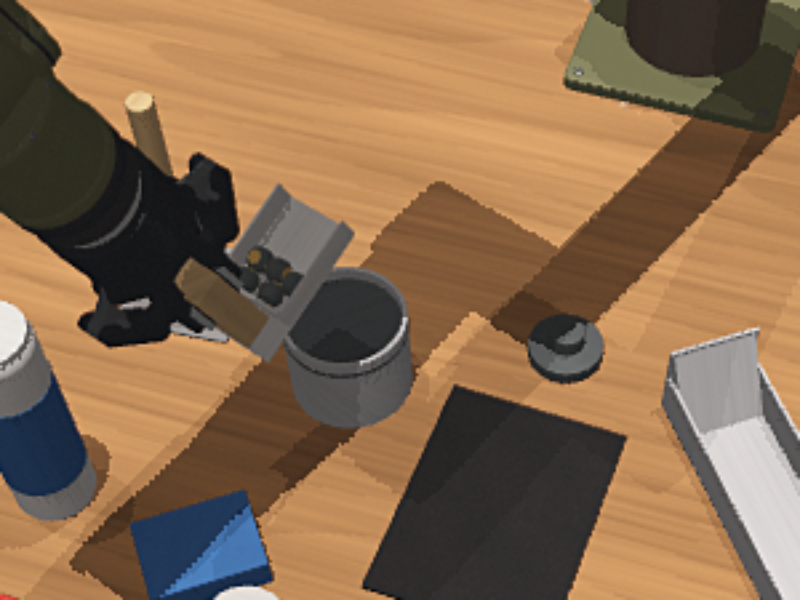

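View pics/w21.png

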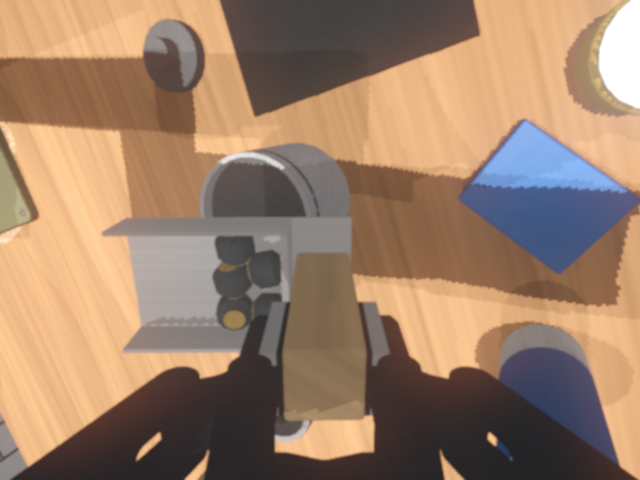

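```bash
cat > plan.py <<'E'
from h import *
C=np.array([487.5,-171.0]); uh=np.array([.944,-.329])
def pose(th,off,nz,lat=0):
    y=np.r_[uh*np.cos(th),-np.sin(th)]; z=np.r_[-uh*np.sin(th),-np.cos(th)]
    n=np.r_[C+uh*off+lat*np.array([.329,.944]),nz]; T=n+95*y-227*z
    return T,np.stack([np.cross(y,z),y,z],1)
def plan(seq):
    s=st(); T=s["ee_pos"]; r=R.from_rotvec(s["eef_rot"]).as_matrix()
    for q in seq:
        T2,r2=pose(*q); print(q,"row",(r.T@(T2-T)).round(1),R.from_matrix(r.T@r2).as_rotvec().round(3),"T",T2.round(0)); T,r=T2,r2
E
python3 - <<'E'
from plan import *
plan([(.4,10,185),(.4,20,160),(.3,22,140),(.2,22,125),(.1,22,112),(0.1,22,104),(-.05,22,100),(-.22,22,97),(-.4,22,95),(-.58,22,93),(-.75,22,92),(-.92,22,92),(-1.05,22,92)])
E
```

```text
t32.80 pos [ 660.3 -230.3  378.4] tips [ 597.  -208.2  219. ] z [-0.366  0.128 -0.922] y [ 0.87  -0.304 -0.388] f [ 0.2 -0.5 -2.6] op 0.292
(0.4, 10, 185) row [-0.9 11.2 18.5] [ 0.002 -0.    -0.001] T [ 663. -232.  357.]
(0.4, 20, 160) row [-0.  18.9 19.1] [-0. -0.  0.] T [ 672. -235.  332.]
(0.3, 22, 140) row [  0.  -13.5   9.3] [-0.1 -0.   0. ] T [ 657. -230.  329.]
(0.2, 22, 125) row [ -0.  -18.7   6. ] [-0.1  0.   0. ] T [ 639. -224.  329.]
(0.1, 22, 112) row [ -0.  -20.5   4.4] [-0.1  0.   0. ] T [ 619. -217.  328.]
(0.1, 22, 104) row [0.  0.8 8. ] [-0. -0.  0.] T [ 619. -217.  320.]
(-0.05, 22, 100) row [  0.  -34.6  -7.7] [-0.15 -0.   -0.  ] T [ 587. -206.  331.]
(-0.22, 22, 97) row [ -0.  -39.9  -9.8] [-0.17 -0.    0.  ] T [ 549. -192.  339.]
(-0.4, 22, 95) row [  0.  -42.6 -11.4] [-0.18 -0.   -0.  ] T [ 507. -178.  341.]
(-0.58, 22, 93) row [ -0.  -42.9 -11.5] [-0.18  0.    0.  ] T [ 466. -163.  335.]
(-0.75, 22, 92) row [  0.  -40.3 -11.9] [-0.17  0.   -0.  ] T [ 428. -150.  323.]
(-0.92, 22, 92) row [  0.  -39.8 -12.8] [-0.17 -0.   -0.  ] T [ 392. -138.  305.]
(-1.05, 22, 92) row [ -0.  -30.2 -10.4] [-0.13 -0.    0.  ] T [ 367. -129.  287.]
```

First to θ=0.1 with the nose at about z 104, then check.

```bash
python3 -m creep '[[-0.5,11.2,18.5,0,0,0,0.2],[0,18.9,19.1,0,0,0,0.2],[0,-13.5,9.3,-0.1,0,0,0.2],[0,-18.7,6,-0.1,0,0,0.2],[0,-20.5,4.4,-0.1,0,0,0.2],[0,0.8,8,0,0,0,0.2],[0,0,0,0,0,0,0.2],[0,0,0,0,0,0,0.2]]' 100; python3 - <<'E'
from plan import *
s=st(); r=R.from_rotvec(s["eef_rot"]).as_matrix(); n=s["ee_pos"]-95*r[:,1]+227*r[:,2]; print("nose",n)
p,d=robot.camera("scene"); cv2.imwrite("pics/s22.png",cv2.resize(p[105:255,180:380],(800,600)))
p,d=robot.camera("side"); cv2.imwrite("pics/d22.png",cv2.resize(p[160:310,300:500],(800,600)))
E
```

```text
clock: 33.8
ee_pos: [620.9, -217.7, 319.5]
eef_rot: [-2.497, -1.77, 0.087]
ft_force: [0.3, 0.1, -3.2]
opening: 0.291
t33.80 pos [ 620.9 -217.7  319.5] tips [ 604.9 -212.1  147.4] z [-0.092  0.032 -0.995] y [ 0.939 -0.329 -0.098] f [ 0.3  0.1 -3.2] op 0.291
nose [ 510.74370192 -179.08564533  102.90622043]
```

View pics/s22.png

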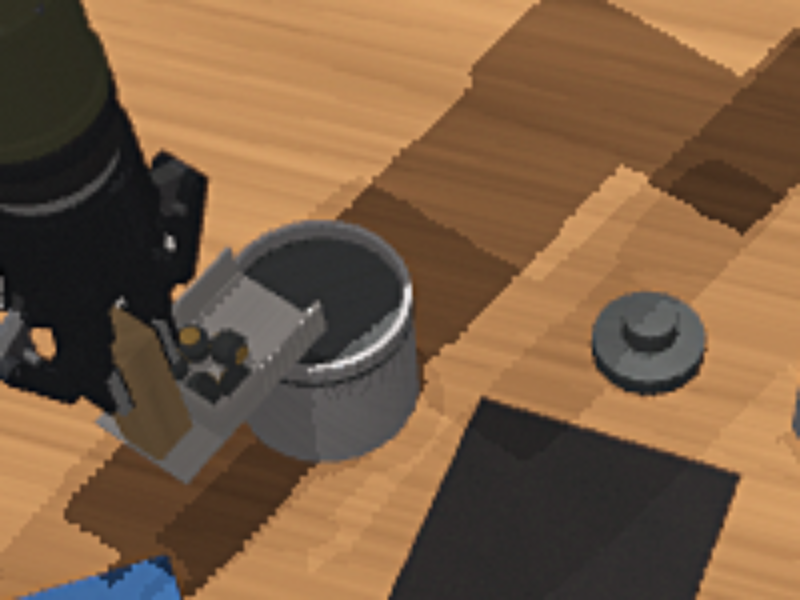

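View pics/d22.png

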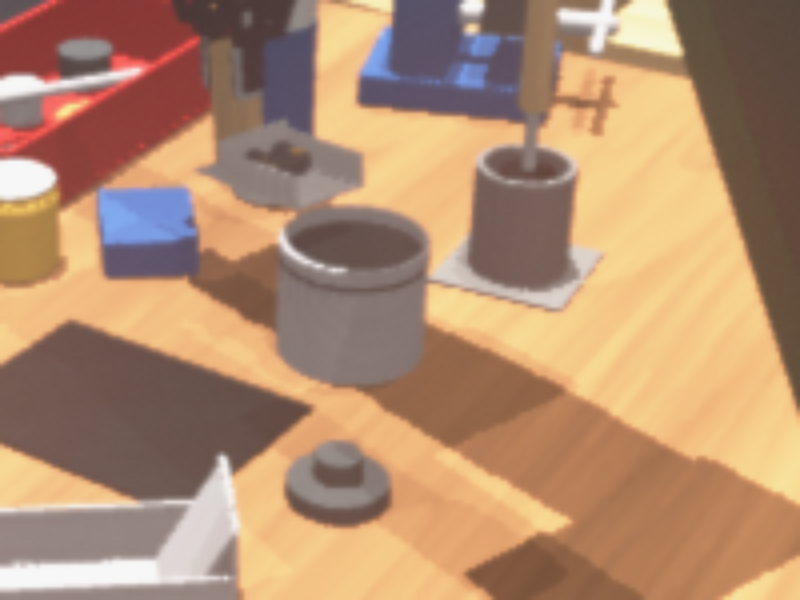

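```bash
python3 - <<'E'
from plan import *
s=st(); r=R.from_rotvec(s["eef_rot"]).as_matrix(); n=s["ee_pos"]-95*r[:,1]+227*r[:,2]
a=robot.camera_model("scene");b=robot.camera_model("side")
for l in(-30,30):
  for h in (0,24):
    P=n+l*r[:,0]-h*r[:,2]; print(l,h,(proj(a,P)-[180,105])*4,(proj(b,P)-[300,160])*4)
P=[487.5,-171,85];print((proj(a,P)-[180,105])*4,(proj(b,P)-[300,160])*4)
E
```

```text
t33.90 pos [ 620.7 -217.7  319.6] tips [ 604.8 -212.1  147.5] z [-0.092  0.032 -0.995] y [ 0.939 -0.329 -0.097] f [ 0.6 -0.  -2.4] op 0.292
-30 0 [234.00160782 271.43821226] [360.10799541 189.09035403]
-30 24 [225.50003343 244.22136359] [359.43502514 155.64326922]
30 0 [324.34050574 327.73088594] [292.42966428 213.66275697]
30 24 [317.47505513 301.16005305] [291.2119952  179.64004778]
[312.7940801  291.20518125] [350.27067661 238.5380607 ]
```

```bash
python3 -m creep '[[2,-34.6,-7.7,-0.15,0,0,0.2],[0,-39.9,-9.8,-0.17,0,0,0.2],[0,-42.6,-11.4,-0.18,0,0,0.2],[0,-42.9,-11.5,-0.18,0,0,0.2],[0,-40.3,-11.9,-0.17,0,0,0.2],[0,0,0,0,0,0,0.2],[0,0,0,0,0,0,0.2],[0,0,0,0,0,0,0.2]]' 100; python3 - <<'E'
from plan import *
s=st(); r=R.from_rotvec(s["eef_rot"]).as_matrix(); n=s["ee_pos"]-95*r[:,1]+227*r[:,2]; print("nose",n,s["joint_positions"].round(2))
p,d=robot.camera("scene"); cv2.imwrite("pics/s23.png",cv2.resize(p[105:255,180:380],(800,600)))
p,d=robot.camera("side"); cv2.imwrite("pics/d23.png",cv2.resize(p[160:310,300:500],(800,600)))
p,d=robot.camera("wrist"); cv2.imwrite("pics/w23.png",p)
E
```

```text
clock: 34.9
ee_pos: [438.4, -151.7, 326.2]
eef_rot: [2.03, 1.439, 0.552]
ft_force: [0.3, 0.4, -1.8]
opening: 0.287
t34.90 pos [ 438.4 -151.7  326.2] tips [ 547.5 -190.   197.5] z [ 0.631 -0.221 -0.744] y [ 0.702 -0.246  0.669] f [ 0.3  0.4 -1.8] op 0.287
nose [ 514.92764509 -178.52881862   93.83345894] [-0.33 -0.01 -0.9  -0.05 -0.    1.57]
```

View pics/s23.png

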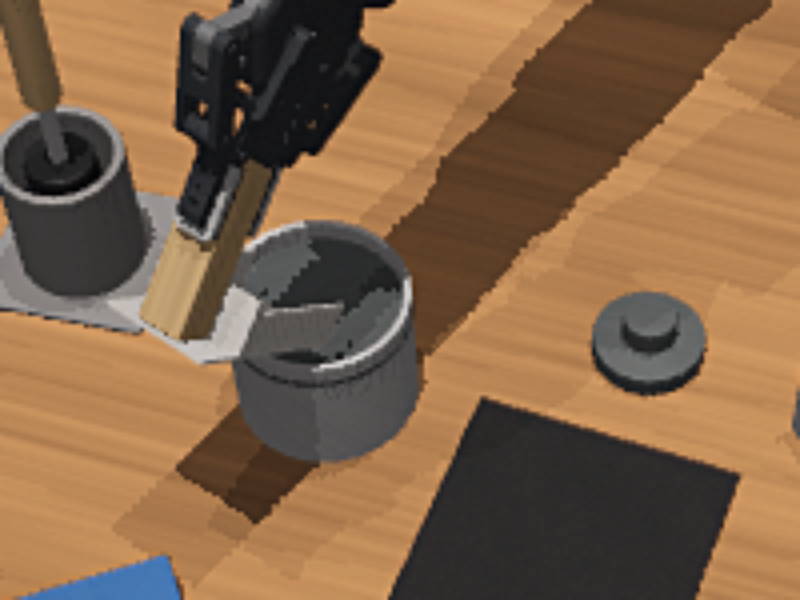

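View pics/w23.png

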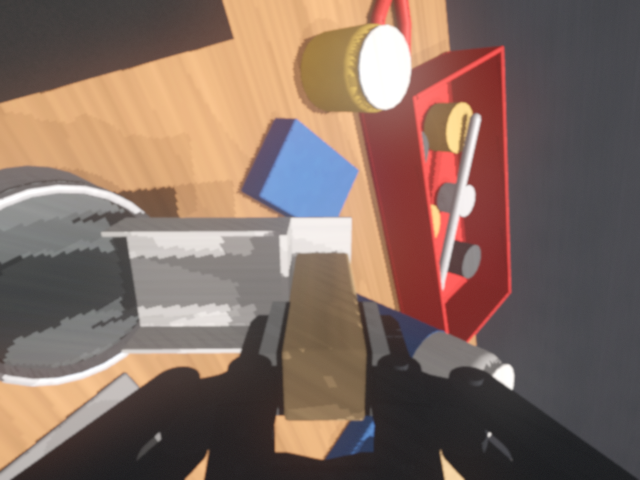

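```bash
python3 -m creep '[[0,-39.8,-12.8,-0.17,0,0,0.2],[0,0,0,0,0,0,0.2],[0,0,0,0,0,0,0.2],[0,39.8,12.8,0.17,0,0,0.2],[0,40.3,11.9,0.17,0,0,0.2],[0,42.9,11.5,0.18,0,0,0.2],[0,42.6,11.4,0.18,0,0,0.2],[0,0,0,0,0,0,0.2]]' 100; python3 - <<'E'
from plan import *
s=st(); r=R.from_rotvec(s["eef_rot"]).as_matrix(); n=s["ee_pos"]-95*r[:,1]+227*r[:,2]; print("nose",n,s["joint_positions"].round(2))
E
```

```text
clock: 36.05
ee_pos: [550.3, -190.9, 360.9]
eef_rot: [2.387, 1.693, 0.216]
ft_force: [0.3, 0.5, -0.7]
opening: 0.29
t36.05 pos [ 550.3 -190.9  360.9] tips [ 591.4 -205.3  193.4] z [ 0.237 -0.083 -0.968] y [ 0.913 -0.32   0.252] f [ 0.3  0.5 -0.7] op 0.290
nose [ 517.45227516 -179.37937533  117.25678562] [-0.33  0.27 -0.26  0.78 -0.    1.57]
```

```bash
python3 -m creep '[[0,-10,-30,0,0,0,0.2],[0,-10,-30,0,0,0,0.2],[0,30,0,0.13,0,0,0.2],[0,30,0,0.12,0,0,0.2],[0,0,0,0,0,0,0.2],[0,0,0,0,0,0,0.2]]' 100; python3 - <<'E'
from plan import *
s=st()
p,d=robot.camera("scene"); cv2.imwrite("pics/s24.png",cv2.resize(p[105:255,180:380],(800,600)));cv2.imwrite("pics/s24f.png",p)
p,d=robot.camera("wrist"); cv2.imwrite("pics/w24.png",p)
E
```

```text
clock: 36.8
ee_pos: [566.0, -196.3, 422.8]
eef_rot: [2.562, 1.817, 0.001]
ft_force: [-0.2, -0.1, -0.7]
opening: 0.295
t36.80 pos [ 566.  -196.3  422.8] tips [ 566.2 -196.4  249.8] z [ 0.001 -0.    -1.   ] y [ 0.944 -0.331  0.001] f [-0.2 -0.1 -0.7] op 0.295
```

View pics/s24f.png

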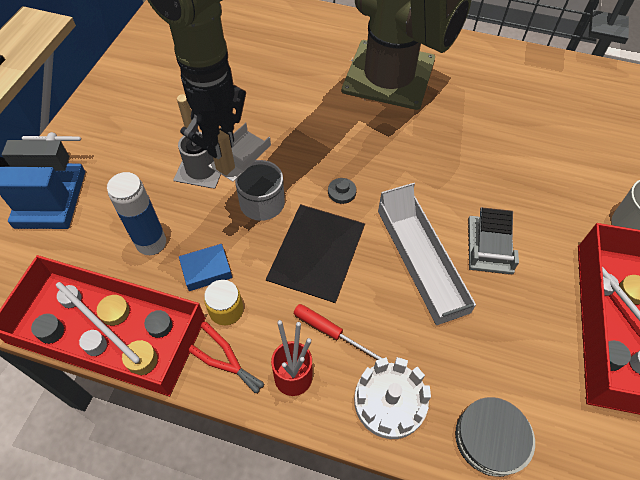

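View pics/w24.png

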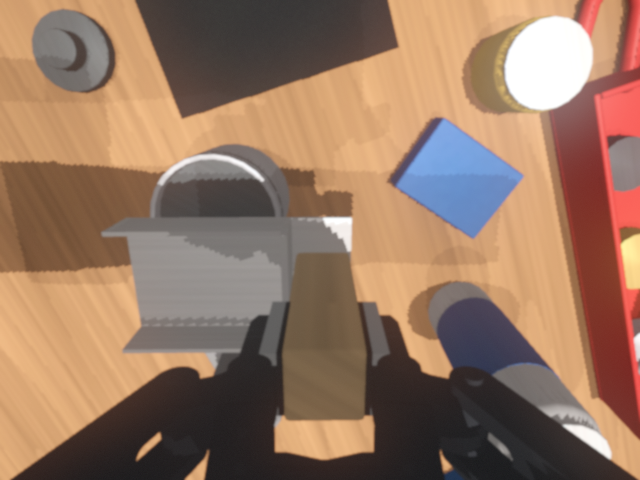

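```bash
python3 -m creep '[[20,-2,0,0,0,0,0.2],[40,-4,0,0,0,0,0.2],[45,-5,0,0,0,0,0.2],[45,-5,0,0,0,0,0.2],[35,-3,0,0,0,0,0.2],[15.6,-1.5,0,0,0,-0.07,0.2],[0,0,0,0,0,-0.15,0.2],[0,0,0,0,0,-0.12,0.2],[0,0,0,0,0,-0.056,0.2],[0,0,0,0,0,0,0.2]]' 100; python3 - <<'E'
from plan import *
delta((613,0,230.3),(1,.06,0))
p,d=robot.camera("scene"); cv2.imwrite("pics/s25.png",cv2.resize(p[105:255,180:380],(800,600),interpolation=cv2.INTER_CUBIC))
p,d=robot.camera("side"); cv2.imwrite("pics/d25.png",cv2.resize(p[160:310,300:500],(800,600),interpolation=cv2.INTER_CUBIC))
E
```

```text
clock: 38.15
ee_pos: [612.3, 0.8, 423.0]
eef_rot: [-2.154, -2.286, -0.0]
ft_force: [0.2, 0.8, -2.2]
opening: 0.291
t38.15 pos [612.3   0.8 423. ] tips [612.3   1.  250. ] z [-0.     0.001 -1.   ] y [ 0.998  0.059 -0.   ] f [ 0.2  0.8 -2.2] op 0.291
shift tool [ -1.    0.7 192.7]
turn tool [-0.0003 -0.0008 -0.0008]
```

View pics/s25.png

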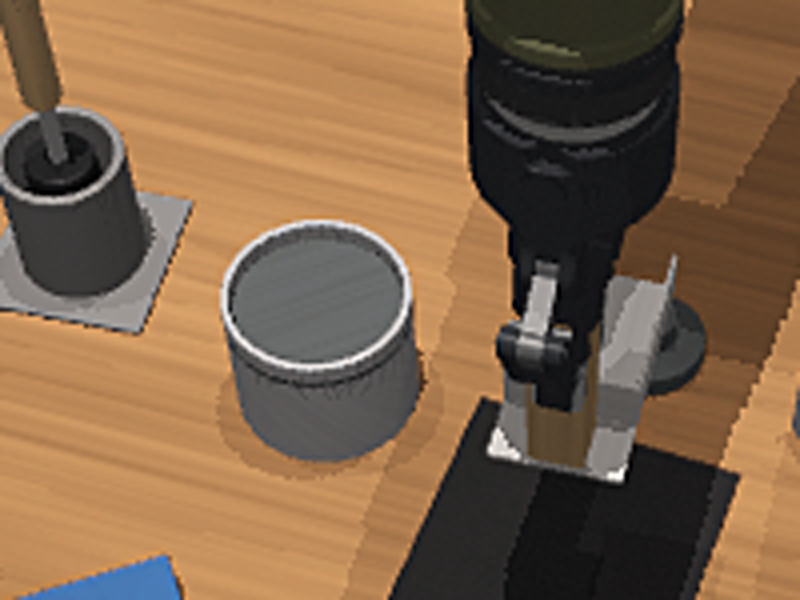

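View pics/d25.png

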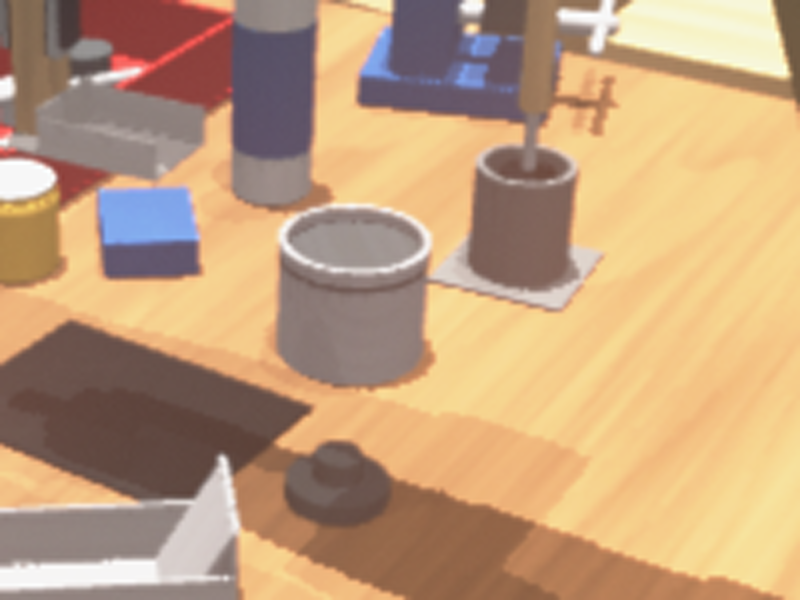

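```bash
python3 -m creep '[[-1,0.7,30,0,0,0,0.2],[0,0,45,0,0,0,0.2],[0,0,45,0,0,0,0.2],[0,0,40,0,0,0,0.2],[0,0,18,0,0,0,0.2],[0,0,9,0,0,0,0.2],[0,0,3.5,0,0,0,0.2],[0,0,1.5,0,0,0,0.2],[0,0,0,0,0,0,0.2]]' 80
```

```text
clock: 39.38
ee_pos: [614.0, -1.2, 231.2]
eef_rot: [-2.155, -2.286, -0.001]
ft_force: [-0.3, -0.2, -1.8]
opening: 0.295
```

```bash
python3 -m creep '[[0,0,1.2,0,0,0,0.2],[0,0,0,0,0,0,0.2]]' 80;  python3 -m creep '[[0,0,0,0,0,0,0.6],[0,0,0,0,0,0,1],[0,0,0,0,0,0,1],[0,0,0,0,0,0,1],[0,0,0,0,0,0,1],[0,0,-20,0,0,0,1],[0,0,-40,0,0,0,1],[0,0,-50,0,0,0,1],[0,0,-60,0,0,0,1],[0,0,-25,0,0,0,1]]' 80; python3 - <<'E'
from plan import *
st()
p,d=robot.camera("scene"); cv2.imwrite("pics/s26.png",p)
p,d=robot.camera("wrist"); cv2.imwrite("pics/w26.png",p)
E
```

```text
clock: 39.62
ee_pos: [614.0, -1.2, 230.4]
eef_rot: [2.155, 2.286, 0.001]
ft_force: [-1.4, -0.1, 4.5]
opening: 0.286
clock: 40.88
ee_pos: [614.4, -1.2, 428.5]
eef_rot: [2.153, 2.283, 0.006]
ft_force: [0.7, -0.2, -1.3]
opening: 1.002
t40.88 pos [614.4  -1.2 428.5] tips [615.3  -1.2 255.5] z [ 0.005  0.    -1.   ] y [0.998 0.059 0.005] f [ 0.7 -0.2 -1.3] op 1.002
```

View pics/w26.png

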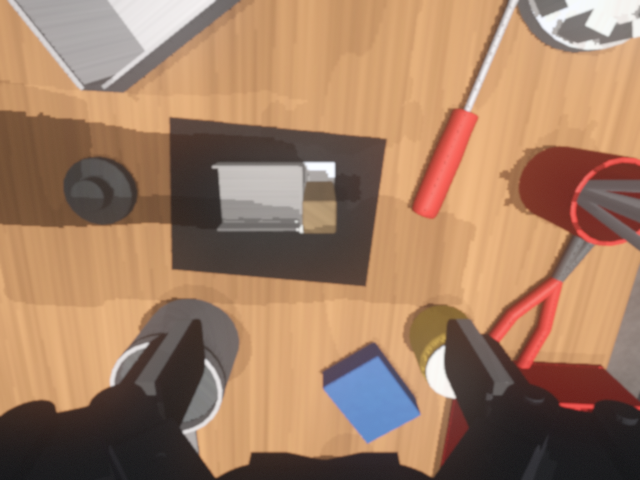

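View pics/s26.png

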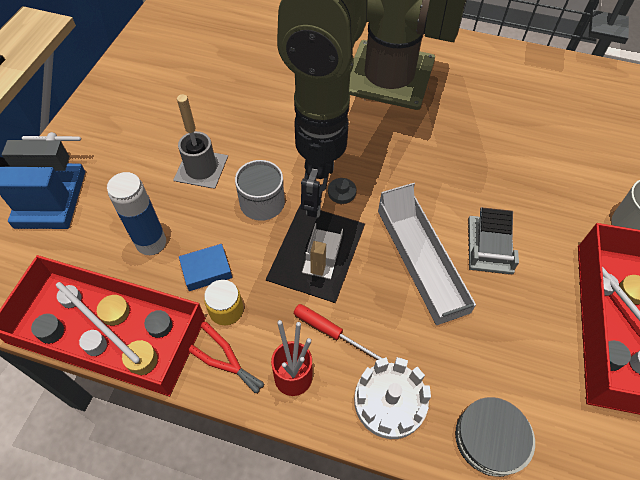

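```bash
python3 -m creep '[[-20,-16,0,0,0,0,1],[-45,-36,0,0,0,0,1],[-50,-40,0,0,0,0,1],[-40,-32,0,0,0,0,1],[-16,-13,0,0,0,0,1],[0,0,0,0,0,0,1]]'; python3 - <<'E'
from plan import *
st()
p,d=robot.camera("wrist"); cv2.imwrite("pics/w27.png",p)
E
```

```text
clock: 41.72
ee_pos: [486.8, -179.7, 423.0]
eef_rot: [-2.156, -2.28, 0.002]
ft_force: [-0.2, -0.3, -0.4]
opening: 1.002
t41.73 pos [ 486.8 -179.7  423. ] tips [ 486.2 -179.5  250. ] z [-0.004  0.001 -1.   ] y [ 0.998  0.056 -0.003] f [-0.2 -0.3 -0.4] op 1.002
```

View pics/w27.png

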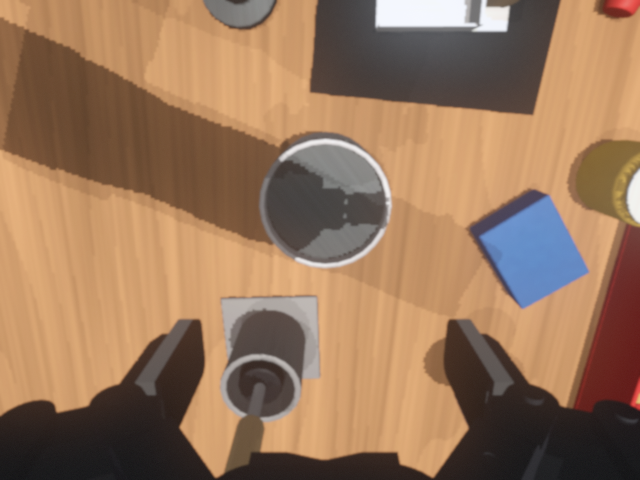

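```bash
python3 - <<'E'
from plan import *
p,d=robot.camera("wrist"); m=robot.camera_model("wrist"); w=cloud(m,d)
print(w[150:270:10,260:400:12,2].round(0))
cv2.imwrite("pics/w28.png",cv2.resize(p[120:285,215:435],(800,600),interpolation=cv2.INTER_CUBIC))
E
```

```text
[[-1. -1. 31. 84. 74. 74. 75. nan 85.  1. -0. -0.]
 [ 0.  0. 73. 75. 75. 74. 74. 74. 74. 85. -1. -0.]
 [ 0. 85. 74. 74. 75. 74. 75. 73. 72. 73.  1.  0.]
 [ 0. 74. 74. 74. 74. 74. 74. 75. 74. 73. 85.  1.]
 [86. 76. 75. 73. 74. 74. 74. nan 73. 75. 76. -0.]
 [85. 73. nan 73. 74. 73. 74. 75. 74. 74. 72.  2.]
 [85. 75. 75. 75. 75. 74. 73. 75. 74. 73. 75.  1.]
 [85. 73. 74. 73. 74. 74. 75. 74. 75. 75. 79. -1.]
 [-0. 75. 74. 75. 75. 74. 74. 73. 74. 74. 85. -1.]
 [-1. 85. 74. 75. 75. 75. 73. 74. 74. 77.  2.  0.]
 [nan -1. 85. 74. 74. 74. 73. 74. 77. 85. -0.  2.]
 [-1.  2.  0. 86. 81. 77. 79. 84.  1. -0.  0.  1.]]
```

View pics/w28.png

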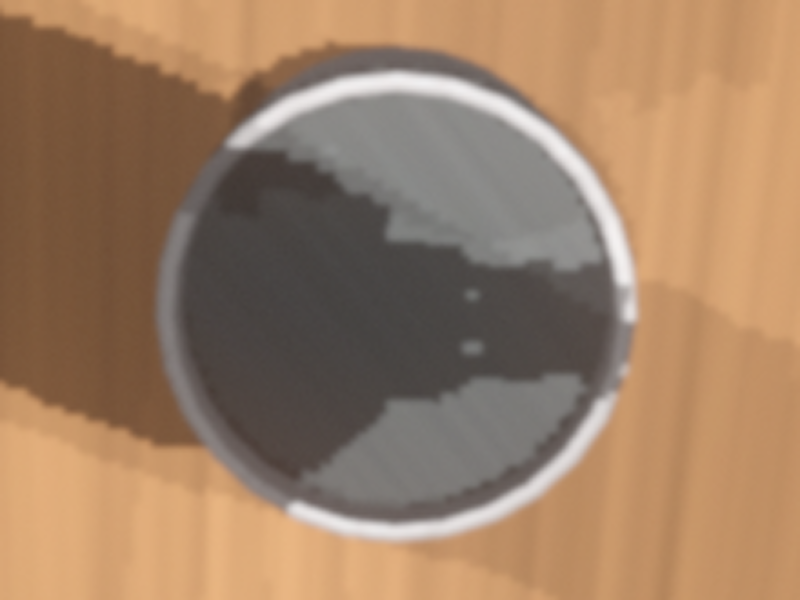

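```bash
python3 -m creep '[[25,-2,0,0,0,0,0.5],[50,-3,0,0,0,0,0],[55,-4,0,0,0,0,0],[55,-4,0,0,0,0,0],[55,-4,0,0,0,0,0],[55,-4,0,0,0,0,0],[55,-4,0,0,0,0,0],[55,-3,0,0,0,0,0],[50,-3,0,0,0,0,0],[25,-2,0,0,0,0,0]]' 40; python3 -m creep '[[10,0,0,0,0,0,0],[0,0,0,0,0,0,0]]'; python3 - <<'E'
from plan import *
st()
p,d=robot.camera("wrist"); m=robot.camera_model("wrist"); w=cloud(m,d); np.savez("w29.npz",w=w)
cv2.imwrite("pics/w29.png",p); print(proj(m,(426,321,59)))
E
```

```text
clock: 43.08
ee_pos: [425.9, 302.3, 423.7]
eef_rot: [-2.148, -2.29, 0.001]
ft_force: [-0.5, -0.8, 0.7]
opening: -0.001
clock: 43.32
ee_pos: [426.1, 309.1, 424.0]
eef_rot: [-2.153, -2.287, 0.003]
ft_force: [-0.3, 0.5, 0.5]
opening: 0.001
t43.33 pos [426.1 309.1 424. ] tips [425.8 309.1 251. ] z [-0.002 -0.    -1.   ] y [ 0.998  0.06  -0.002] f [-0.3  0.5  0.5] op 0.001
[325.97658946 191.5795764 ]
```

View pics/w29.png

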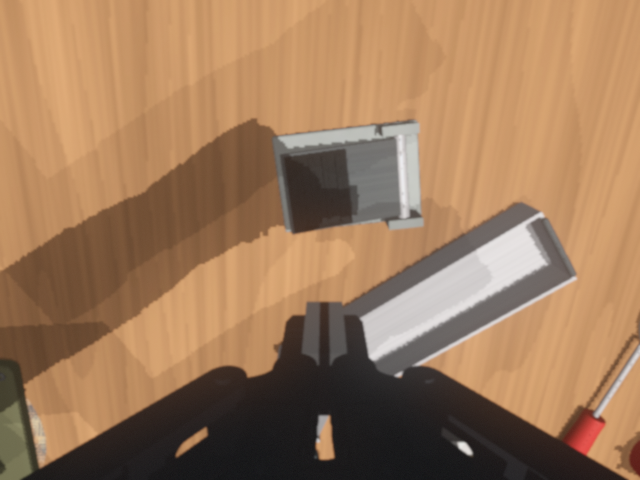

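```bash
python3 - <<'E'
from plan import *
m=robot.camera_model("wrist"); w=np.load("w29.npz")["w"]
print(onz(m,320,189,59), w[160:220:10,285:400:10,2].round(0))
for q in [(283,152),(350,148),(356,222),(292,232)]: print(onz(m,*q,59).round(0))
print(w[189,320])
E
```

```text
[421.04442886 322.83180716  59.        ] [[63. 64. 60. 57. 58. 55. 52. 45. 43. 41. 38. 38.]
 [60. 65. 60. 57. 57. 54. 53. 45. 43. 42. 38. 37.]
 [60. 62. 60. 57. 58. 54. 53. 46. 43. 42. 40. 37.]
 [61. 62. 60. 62. 59. 54. 51. 45. 44. 41. 39. 38.]
 [12. 62. 62. 60. 56. 54. 53. 46. 44. 41. 39. 36.]
 [13. 64. 63. 61. 57. 56. 52. 46. 43. 42. 39. 37.]]
[390. 351.  59.]
[443. 357.  59.]
[452. 297.  59.]
[400. 285.  59.]
[421.04457263 322.64125626  58.02317867]
```

```bash
python3 -m creep '[[13.7,-3.2,20,0,0,0,0],[0,0,40,0,0,0,0],[0,0,45,0,0,0,0],[0,0,45,0,0,0,0],[0,0,25,0,0,0,0],[0,0,8,0,0,0,0],[0,0,0,0,0,0,0],[0,0,0,0,0,0,0]]'; python3 - <<'E'
from plan import *
st()
p,d=robot.camera("side"); cv2.imwrite("pics/d30.png",cv2.resize(p[270:420,180:380],(800,600)))
p,d=robot.camera("scene"); cv2.imwrite("pics/s30.png",cv2.resize(p[150:300,400:600],(800,600)))
E
```

```text
clock: 44.38
ee_pos: [422.8, 322.2, 242.9]
eef_rot: [-2.155, -2.285, -0.003]
ft_force: [0.8, 0.1, 0.3]
opening: 0.003
t44.38 pos [422.8 322.2 242.9] tips [423.  322.5  69.9] z [ 0.001  0.002 -1.   ] y [0.998 0.058 0.001] f [0.8 0.1 0.3] op 0.003
```

View pics/d30.png

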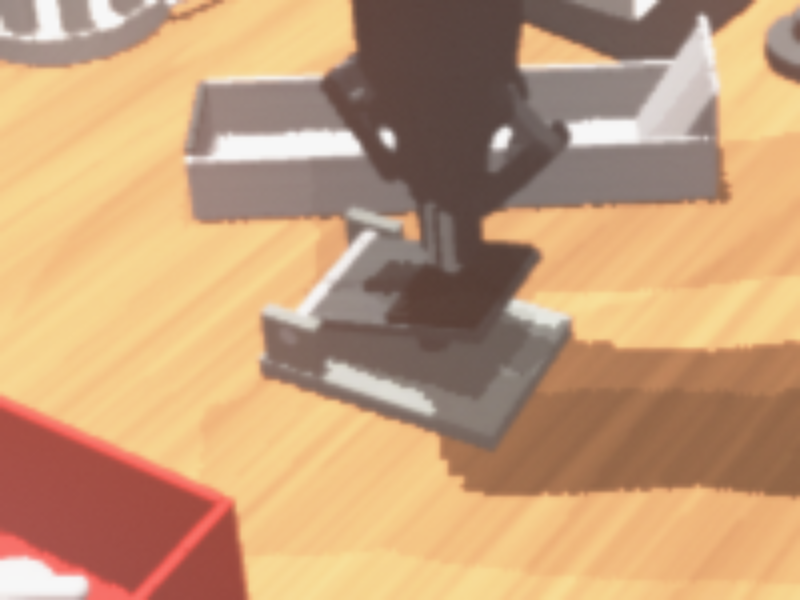

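View pics/s30.png

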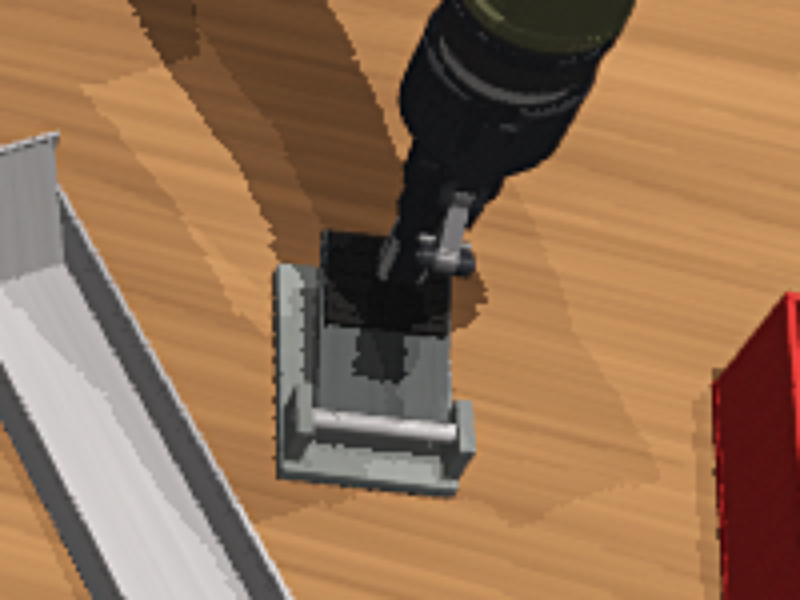

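```bash
python3 -m creep '[[0,0,6,0,0,0,0],[0,0,6,0,0,0,0],[0,0,6,0,0,0,0],[0,0,6,0,0,0,0],[0,0,5,0,0,0,0],[0,0,0,0,0,0,0]]'
```

```text
clock: 45.22
ee_pos: [420.5, 321.8, 212.2]
eef_rot: [-2.152, -2.284, 0.006]
ft_force: [-4.8, -0.2, 9.5]
opening: 0.002
```

```bash
python3 -m creep '[[0,0,2,0,0,0,0],[0,0,1,0,0,0,0],[0,0,0,0,0,0,0]]';python3 -m creep '[[0,0,2,0,0,0,0],[0,0,0,0,0,0,0]]'
```

```text
clock: 45.6
ee_pos: [420.4, 321.7, 209.6]
eef_rot: [-2.151, -2.284, 0.006]
ft_force: [-6.6, -1.1, 11.0]
opening: -0.002
clock: 45.85
ee_pos: [420.4, 321.7, 208.6]
eef_rot: [-2.152, -2.284, 0.005]
ft_force: [-8.3, -2.5, 18.2]
opening: 0.0
```

```bash
python3 -m creep '[[0,0,0.5,0,0,0,0],[0,0,0,0,0,0,0],[0,0,0,0,0,0,0],[0,0,-8,0,0,0,0],[0,0,-10,0,0,0,0],[0,0,-10,0,0,0,0],[0,0,-10,0,0,0,0],[0,0,-4,0,0,0,0],[0,0,0,0,0,0,0],[0,0,0,0,0,0,0]]'; python3 - <<'E'
from plan import *
st()
p,d=robot.camera("side"); cv2.imwrite("pics/d31.png",cv2.resize(p[270:420,180:380],(800,600)))
E
python3 -m creep '[[0,0,6,0,0,0,0],[0,0,8,0,0,0,0],[0,0,8,0,0,0,0],[0,0,8,0,0,0,0],[0,0,6,0,0,0,0],[0,0,4,0,0,0,0],[0,0,2,0,0,0,0],[0,0,0,0,0,0,0],[0,0,0,0,0,0,0]]'
```

```text
clock: 47.1
ee_pos: [421.8, 321.8, 248.5]
eef_rot: [-2.154, -2.285, 0.003]
ft_force: [-0.0, 0.4, -0.1]
opening: -0.001
t47.10 pos [421.8 321.8 248.5] tips [421.5 321.8  75.5] z [-0.002 -0.    -1.   ] y [ 0.998  0.059 -0.002] f [-0.   0.4 -0.1] op -0.001
clock: 48.28
ee_pos: [420.5, 321.6, 208.5]
eef_rot: [-2.152, -2.284, 0.004]
ft_force: [-8.3, -3.3, 22.3]
opening: 0.001
```

View pics/d31.png

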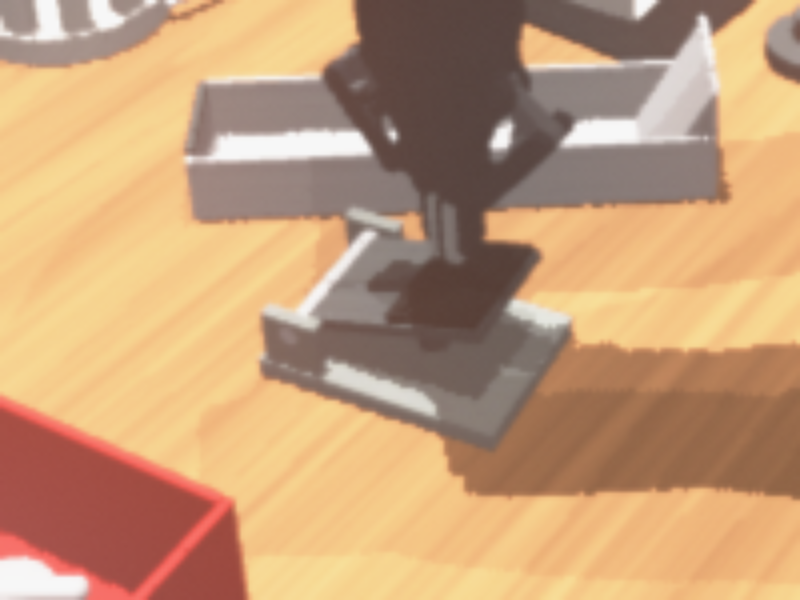

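Pedal came fully up in between and is at its stop again (22 N). Hold briefly, release, retreat and check everything.

```bash
python3 -m creep '[[0,0,0,0,0,0,0],[0,0,0,0,0,0,0],[0,0,-8,0,0,0,0],[0,0,-12,0,0,0,0],[0,0,-20,0,0,0,0],[0,0,-40,0,0,0,0],[0,0,-50,0,0,0,0],[0,0,-50,0,0,0,0],[0,0,-40,0,0,0,0],[0,0,0,0,0,0,0]]'; python3 - <<'E'
from plan import *
st()
p,d=robot.camera("side"); cv2.imwrite("pics/d32.png",p)
p,d=robot.camera("scene"); cv2.imwrite("pics/s32.png",p)
q=cv2.imread("pics/scene0.png"); q26=cv2.imread("pics/s26.png")
cv2.imwrite("pics/diff.png",np.minimum(cv2.absdiff(q,p)*3,255))
E
```

```text
clock: 49.52
ee_pos: [423.2, 322.6, 430.0]
eef_rot: [2.155, 2.286, 0.01]
ft_force: [0.6, -0.2, 0.5]
opening: -0.0
t49.52 pos [423.2 322.6 430. ] tips [424.  323.4 257. ] z [ 0.004  0.004 -1.   ] y [0.998 0.059 0.005] f [ 0.6 -0.2  0.5] op -0.000
```

View pics/s32.png

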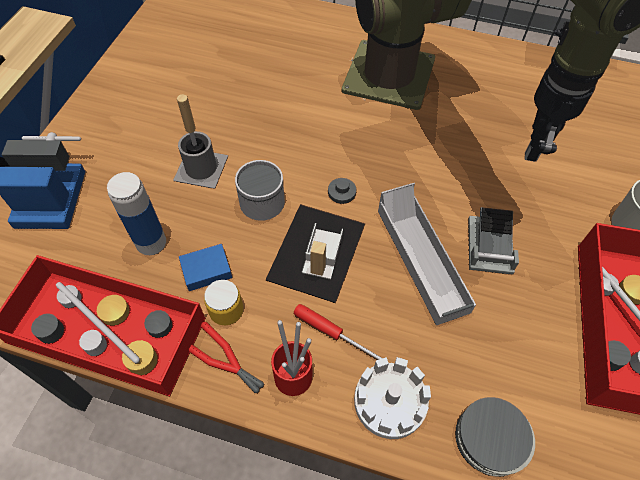

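View pics/d32.png

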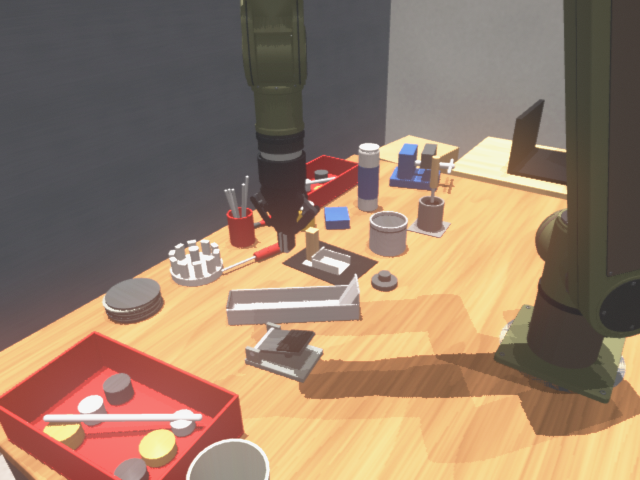

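View pics/diff.png

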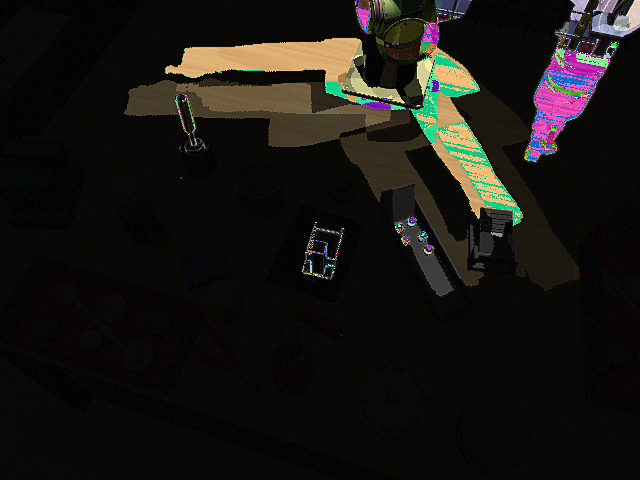

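```bash
python3 - <<'E'
from h import *
robot.job_done(); st()
E
```

```text
the job is handed in; nothing more can be done
the job is handed in; nothing more can be done
```

The job is done in the order asked and handed in at about 50 s of the 210 s. One thing I could not confirm by eye is the five rollers inside the pot.

- **Brush:** I made three full strokes in the pot, from its floor (6–7 N contact at the bottom) to about 60 mm up and back. The brush is standing upright in its caddy again.
- **Rollers:** five were in the trough. All five went in with one pass of the scoop against the ramp and were tipped over the pot.
- **Scoop:** it is lying flat on the black mat, close to where it started.
- **Pedal:** I gave it two presses to the stop (18 N and 22 N on the tips, against a spring of about 10 N). It sprang fully up between them and after the second.

**Last checks:** comparing the first and last scene pictures, only the rollers missing from the trough, a slight shift of the brush and scoop, and the arm and its shadows differ. The trough and scoop are empty, the pot has not moved, nothing is loose on the bench, and the gripper is clear of everything.

**Not confirmed:** the pot's inside shows as an opaque surface at about 74 mm height, so I could not see the rollers directly. That they are in the pot follows from their being nowhere else in view.

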